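Clamp a glued cork pot stand with a one-hand ratchet bar clamp

TASK

The cork pot stand has broken in two; both broken faces are already glued and its halves lie between the jaws of the one-hand bar clamp on the counter. Pump the clamp's trigger against its handle, letting it spring right back out between squeezes, until the far jaw has pushed the halves snugly together with no gap at the break, and finish while holding the trigger squeezed so that the clamp keeps pressing. Squeeze gently, because cork crushes; work the jaw only by the trigger, leave the stand flat on the counter, and do not disturb the soap, the mug or the glue bottle.

Things in the scene. Friction and masses are not known exactly. Their poses are not given: they have to be found in the camera images.
- clamp: One-hand ratchet bar clamp, loose, 0.5 kg, lying on its side, at most 32 mm high: black housing and handle, green trigger, toothed steel bar. Origin: counter height, bar's centre line, face of the body's pad. y: along the bar to the far jaw; x: to the jaw tips. mm: bar x -13..9, tail to y -89 and further as it closes; housing x -30..24, y -58..-6; jaws to x 90; handle x -102..-26, y -52..-30.
- jaw (a joint): How far (m) the far jaw, on the outer end of the toothed bar, has been drawn towards the clamp's housing; the pads are 0.136 minus this apart. Starts at 0 to 0.016, travel ends at 0.056. Grows only while the trigger is squeezed (about 6.4 mm per full squeeze; the first may give less) and stays when it is let go. With the halves together it stops at about 0.036.
- trigger (a joint): Swing of the green trigger (rad): 0 sprung right out, 0.24 squeezed home on its stop, 3 mm from the handle. Turns about clamp x 16, y -22 mm. Spring 2 to 3 N at the grip, dragging the bar 1.5 N more. When the cork is tight it stalls at 0.1 to 0.21; force on the cork is then 2.2 to 2.8 times the squeeze beyond 2 N: squeeze 8 to 20 N, over 26 N can crush. Must be let fully out to catch new teeth; on its stop it presses no further.
- handle_grip (a point): Middle of the handle where a hand takes it: clamp x -62 mm, y -41 mm, 15 mm above the counter. The handle runs along the clamp's x axis, is 22 mm thick along y (back face 11 mm to -y of this point) and 28 mm high.
- trigger_grip (a point): Point on the trigger's outer (+y) face opposite handle_grip, 15 mm above the counter, moving with the trigger. Blade 10 mm thick, 24 mm high, 60 mm long, leaning 0.24 rad away from the handle when out. From the handle's back face to here: 54 mm when out, 35 mm when home, so a squeeze shortens the grip by 19 mm.
- jaw_pad (a point): Middle of the face of the far jaw's grey pad (56 mm wide, 28 mm high), 15 mm above the counter, moving with the jaw.
- body_pad (a point): Middle of the face of the grey pad on the body's jaw (56 mm wide, 28 mm high), 15 mm above the counter.
- cork_a_center (a point): Centre of the half of the pot stand next to the body's jaw: loose cork slab, 100 mm (x) by 50 mm (y) by 26 mm high, about 35 g. Its broken, glued face is its +y side, which faces the other half.
- cork_b_center (a point): Centre of the half of the pot stand next to the far jaw: same size. Its broken, glued face is its -y side. The halves may lie slightly askew and square up as the jaws press them, which can take the clamp a second or two of steady squeezing.
- cork_a_break (a point): Middle of the glued face of the half next to the body's jaw; its y axis points out of that face towards the other half.
- cork_b_break (a point): Middle of the glued face of the half next to the far jaw; the two broken faces start 5 to 12 mm apart.
- soap: Bystander: green soap bottle with a white pump, 68 mm across, 195 mm high; origin at the centre of its foot.
- mug: Bystander: blue ceramic mug, 80 mm across, 92 mm high, handle on its +y side; origin at the centre of its foot.
- glue: Bystander: small yellow glue bottle with a red nozzle, 36 mm across, 114 mm high, standing beyond the jaws; origin at the centre of its foot.
There are look-alikes about, which are no part of the job. Leave any blue or green look-alike of the part that bears cork_a_center alone.

How it is judged:
By the outcome, as a careful person would: the job done as asked, in the order asked, and still so for the second after the job is handed in, while the arm keeps its last pose, push and grip.
It also fails if it takes over 61 s, if anything falls off the work surface, if the arm or the gripper's body presses on something with over 40 N, if the wrist force passes 120 N, or if a joint passes its speed limit or range.

ROBOT

A 6-joint arm with a two-finger parallel gripper is mounted at the origin on the work surface. World frame = base frame: x ahead of the robot, y to its left, z up, the work surface at z = 0. Lengths are in m, angles in rad, forces in N, time in s.
With the tool pointing down it reaches from about 0.3 to 0.875 m from the base axis. Payload 6.4 kg.
Tool frame: the origin (TCP) lies midway between the tips of the shut fingers; the grasp point (between the pads) lies ctrl.grip_depth behind it (ctrl.grip_depth is the distance from the TCP to the grasp point, in m); x points along the fingers, y is the direction in which the jaws open and shut, and the axes are right-handed (so a half turn about x gives the same grasp; the last joint's range is limited). The gripper opens to 85 mm and grips with 20 to 120 N. Pads are 22 mm wide; open, the fingers measure 114 mm over their backs; the gripper's body (76 mm by 85 mm) begins 54 mm behind the grasp point. The pads swing forward as they close: fully open they stand 13 mm farther back than shut.
Start: joints at [0.897, 0.181, 1.607, -0, 1.354, -0.206], TCP at [0.259, 0.513, 0.231] pointing down, gripper open.
Joint ranges: [-2.99, 2.99], [-0.89, 2.07], [0.3, 2.58], [-1.14, 4.28], [0, 2.63], [-3.12, 3.12]. Speed limits (rad/s): [2.57, 2.57, 3.01, 3.14, 3.14, 3.14].

INTERFACE

Orientations are given as a unit quaternion [w, x, y, z].
In Python, from bench import ctrl gives the robot as it stands.
- The arm moves only by the shell command python3 -m creep 'ROWS'. ROWS is text: rows parted by semicolons, each of 7 numbers parted by spaces: the opening, from 0 (shut) to 1 (fully open), then the shift along the tool's x, y, z in cm, then the turn, a rotation vector about the tool's x, y, z in rad. In form: claw x y z ax ay az; .... A call has 1 to 10 rows; each row shifts and turns the pose as measured when the row begins, along the tool's axes as they then stand; what a row does not reach is not made up. A row lasts 1/8 s, in which the tool goes at most 62.5 mm and 10.7 degrees, less where a joint would pass 70% of its speed; a pose out of reach is approached as far as the arm can. A call with a gripper value outside its range is refused whole. The fingers move at their own pace and stop on an object; the grip force is fixed at half the most. Time passes only in rows, so rows that do not move let the fingers close. It gives the time, the measured TCP pose, the force and the opening at its end, in the units of the state.
- ctrl.get_obs(): the state, without advancing time (a new reading comes with each control period).
- ctrl.camera(name): name is "side" or "top"; returns (picture, depth): 400x640x3 uint8, blue, green, red; 400x640 float32, m along the optical axis (not along the pixel's ray), 0 where there is no reading.
- ctrl.calibration(name): a dict with "mtx" (3x3 intrinsics, pixels), "R" (3x3) and "t" (3): a world point X has camera coordinates R X + t. Camera axes: x right, y down, z forward; pixel columns grow to the right and rows downward; lengths in m; the calibration is good to about 2 mm. A picture is of the moment at which its call begins. calibration takes no time and is no camera call.
- ctrl.hand_in(): hands the job in, once; it reports no verdict.
Trained networks look in the newest picture that a camera, given by its name, has taken for a name from the list of things; names that differ only in an ending like _2 or _b are one class to them, and where a whole thing is asked for, a point or a joint stands for the part that bears it (a point fixed in the world has none). Each returns a list of dicts, best first, with "confidence" (0 to 1); they miss things now and then, are a little off and sometimes report something else, mostly with a low value. They report only what shows in the picture. A call takes as long as a camera call. They do not tell look-alikes from the thing itself.
- ctrl.find_in(query, camera): "rect" ([left, top, right, bottom] in pixels, round what is visible of it).
The state is a dict: "time_s": time; "q": joint angles; "dq": joint speeds; "joint_efforts": joint torques, N m; "eef_pos": TCP position; "eef_rot": TCP orientation; "wrist_force": force on the tool from outside, world axes, zero at the start; "torque": the same for the moment, N m; "opening": opening from 0.0 (shut) to 1.0 (fully open).
Only numpy, scipy, OpenCV 4.12 (cv2) and the standard library are available. Lean on these libraries where they do the work, as an engineer would, in place of code of your own. Each camera call takes 0.05 s, during which the arm holds its last target.

## Working session

There is one attempt and no reset: what is moved stays moved. The work goes in short steps, Python scripts to look and compute and a shell command to move; the robot and the scene stay as the last step left them, time stands still between calls to the robot, and variables do not carry over. Pictures are saved under pics/ and viewed, and the job is handed in when it is done.

```bash
ls; mkdir -p pics
python3 - <<'E'
from bench import ctrl
import cv2
for n in("top","side"):
    p,d=ctrl.camera(n); cv2.imwrite(f"pics/{n}0.png",p)
    for q in("clamp","trigger","handle_grip","cork_a_center","jaw_pad","body_pad"):
        print(n,q,[(r['rect'],round(r['confidence'],2)) for r in ctrl.find_in(q,n)][:4])
o=ctrl.get_obs();print(o,ctrl.grip_depth)
E
```

```text
pics
top clamp [([301.9, 197.7, 384.2, 266.7], 0.72), ([302.8, 196.1, 387.6, 234.8], 0.3)]
top trigger []
top handle_grip [([298.7, 196.6, 383.3, 264.8], 0.9)]
top cork_a_center [([343.6, 123.0, 363.2, 155.7], 0.84), ([374.9, 160.2, 398.3, 198.7], 0.81), ([273.8, 144.9, 300.5, 175.0], 0.66), ([337.2, 190.0, 355.6, 224.9], 0.58)]
top jaw_pad [([302.5, 195.2, 383.6, 234.6], 0.63)]
top body_pad [([299.0, 193.2, 385.9, 268.1], 0.81)]
side clamp [([288.0, 197.8, 362.8, 289.5], 0.9)]
side trigger [([419.8, 269.4, 458.5, 329.3], 0.69), ([297.1, 257.4, 332.0, 272.6], 0.66)]
side handle_grip [([288.5, 200.5, 360.6, 290.6], 0.64)]
side cork_a_center [([319.0, 155.3, 339.2, 186.4], 0.87), ([383.1, 177.2, 416.2, 207.2], 0.87), ([168.5, 133.3, 209.5, 173.5], 0.73), ([380.3, 228.8, 421.7, 263.5], 0.67)]
side jaw_pad [([284.8, 197.8, 357.5, 284.9], 0.77), ([288.8, 198.6, 359.7, 289.4], 0.69)]
side body_pad [([287.6, 195.1, 359.8, 291.4], 0.72)]
{'time_s': 0.7, 'q': array([ 8.96708165e-01,  1.80761062e-01,  1.60696708e+00, -1.57438948e-05,
        1.35377452e+00, -2.06310807e-01]), 'dq': array([ 1.24294596e-03,  1.18879448e-03,  5.32861939e-04, -1.94667577e-05,
        1.39892850e-04,  1.86999487e-05]), 'joint_efforts': array([ 8.48200252e-04, -4.44712007e+01, -3.51622045e+01, -1.84082855e-04,
        5.80646847e-04, -1.73127688e-05]), 'eef_pos': array([0.25928983, 0.51326456, 0.23132631]), 'eef_rot': array([ 0.68787279,  0.16390583,  0.68783584, -0.16385289]), 'wrist_force': array([ 0.47238315, -0.09175365,  0.02337254]), 'torque': array([0.0046842 , 0.00827158, 0.03135647]), 'opening': 1.0017521789459516} 0.0187
```

Run:
```python
import cv2
a=cv2.imread("pics/top0.png");b=cv2.imread("pics/side0.png")
cv2.imwrite("pics/top0c.png",cv2.resize(a[100:300,220:460],None,fx=3,fy=3,interpolation=cv2.INTER_CUBIC))
cv2.imwrite("pics/side0c.png",cv2.resize(b[130:330,220:460],None,fx=3,fy=3,interpolation=cv2.INTER_CUBIC))
```

```text
(no output)
```

View pics/top0.png

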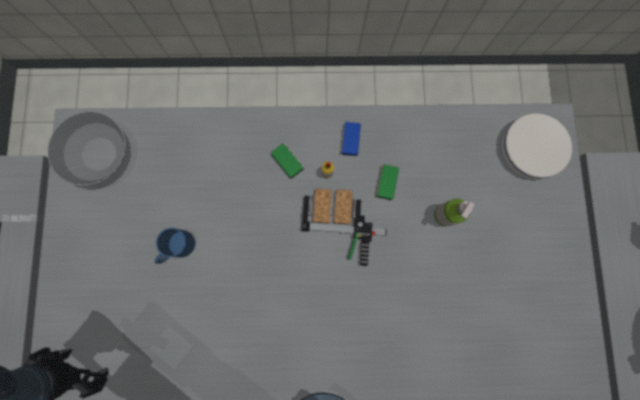

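View pics/side0.png

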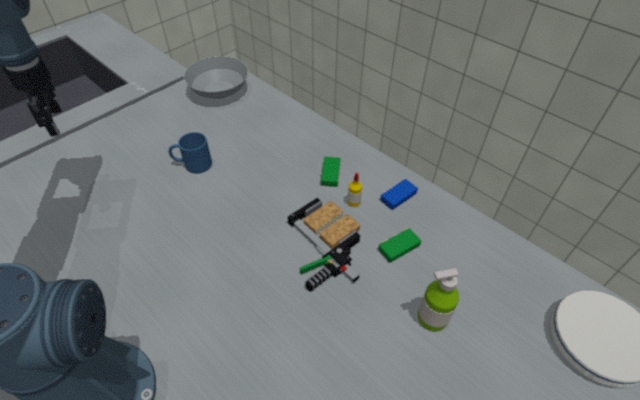

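```bash
sleep 1
```

```text
(no output)
```

View pics/top0c.png

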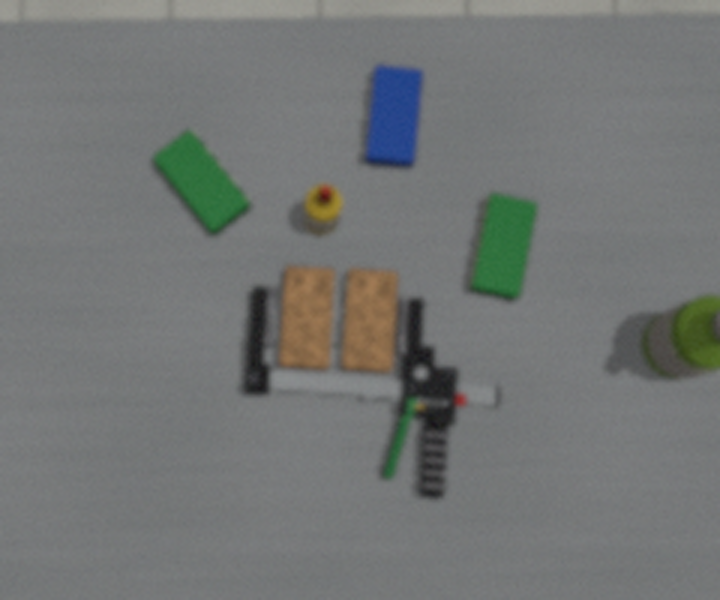

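View pics/side0c.png

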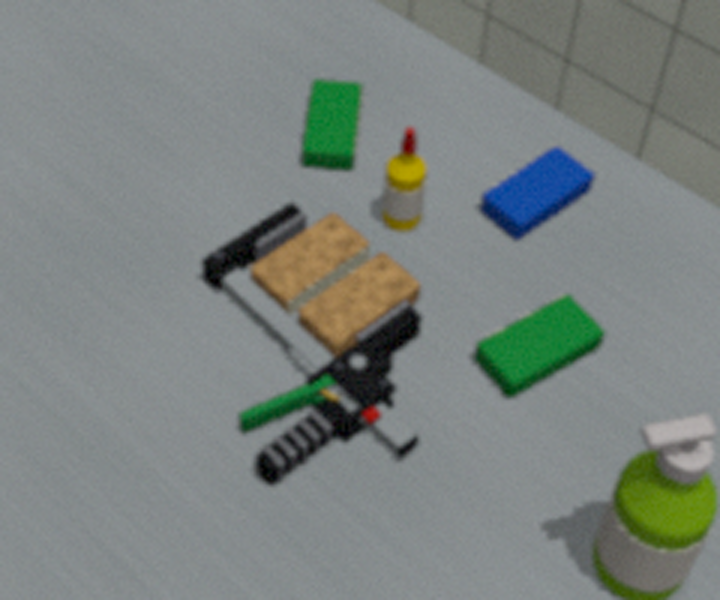

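The top picture shows the clamp's far jaw at (304,215), the body at (362,222), the green trigger at (354,245) and the handle at (364,255). The cork halves are at (322,206) and (343,207). The blue block at (351,139) and the green blocks at (287,160) and (388,182) are sponge-like look-alikes lying outside the jaws. The brown speckled pair between the jaws is the pot stand. Next I'll enlarge the clamp to confirm that and get its pose.

Run:
```python
import cv2
from bench import ctrl
import numpy as np
np.set_printoptions(precision=4,suppress=True)
a=cv2.imread("pics/top0.png");b=cv2.imread("pics/side0.png")
cv2.imwrite("pics/top0d.png",cv2.convertScaleAbs(cv2.resize(a[180:270,295:395],None,fx=6,fy=6,interpolation=cv2.INTER_CUBIC),alpha=1.5))
cv2.imwrite("pics/side0d.png",cv2.convertScaleAbs(cv2.resize(b[195:295,280:370],None,fx=6,fy=6,interpolation=cv2.INTER_CUBIC),alpha=1.5))
for n in("top","side"):print(ctrl.calibration(n))
```

```text
{'mtx': array([[381.7089,   0.    , 318.7046],
       [  0.    , 381.7089, 199.604 ],
       [  0.    ,   0.    ,   1.    ]]), 'R': array([[-0.0195, -0.9997,  0.0141],
       [-0.9866,  0.0169, -0.1625],
       [ 0.1623, -0.0171, -0.9866]]), 't': array([0.0113, 0.6393, 1.0397])}
{'mtx': array([[433.4768,   0.    , 317.8852],
       [  0.    , 433.4768, 198.5849],
       [  0.    ,   0.    ,   1.    ]]), 'R': array([[ 0.6957, -0.7183,  0.0037],
       [-0.5368, -0.5234, -0.6618],
       [ 0.4773,  0.4584, -0.7497]]), 't': array([-0.4339,  0.3917,  0.8506])}
```

View pics/top0d.png

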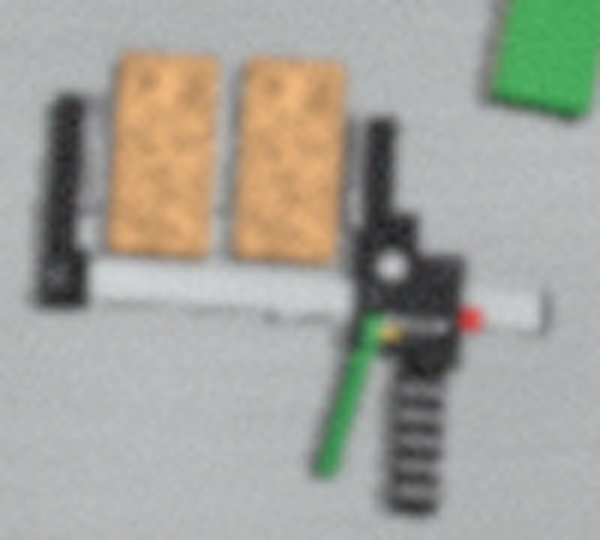

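View pics/side0d.png

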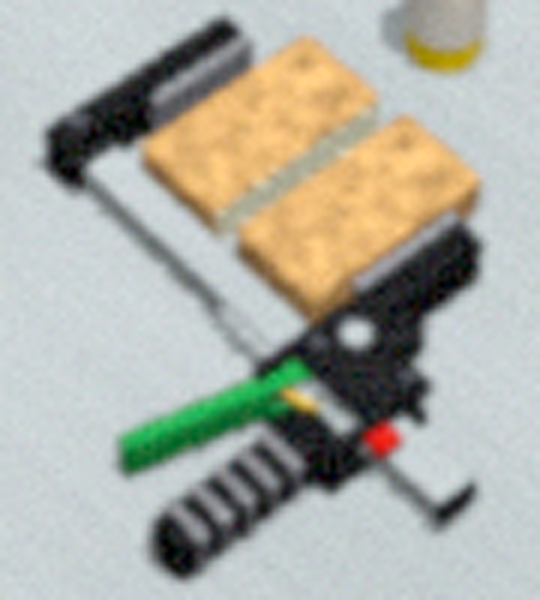

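The enlarged crops confirm it: the speckled cork pair sits between the jaws, and the trigger is sprung out. I'll fit the clamp's pose from keypoints next.

```bash
cat > h.py <<'E'
import numpy as np, cv2
from bench import ctrl
C={n:ctrl.calibration(n) for n in("top","side")}
def proj(n,X):
    c=C[n]; p=np.atleast_2d(X)@c["R"].T+c["t"]; p=p@c["mtx"].T; return p[:,:2]/p[:,2:]
def back(n,uv,z):
    c=C[n]; r=np.linalg.inv(c["mtx"])@np.r_[uv,1]; d=c["R"].T@r; o=-c["R"].T@c["t"]; return o+d*(z-o[2])/d[2]
def w(P,X):
    x,y,t=P[:3]; X=np.atleast_2d(X).astype(float)/1000; c,s=np.cos(t),np.sin(t)
    return np.c_[x+c*X[:,0]-s*X[:,1], y+s*X[:,0]+c*X[:,1], X[:,2]]
E
python3 - <<'E'
from h import *
from scipy.optimize import least_squares
np.set_printoptions(precision=4,suppress=True)
f=lambda u,v,o:np.array([o[0]+u/6-.4,o[1]+v/6-.4])
T=(295,180);S=(280,195)
# model pts (mm) with image clicks
pts=[("top",(-102,-41,29),f(413,512,T)),("top",(-62,-52,29),f(444,430,T)),("top",(-62,-30,29),f(397,430,T)),
("top",(90,None,30),f(380,118,T)),
("side",(-102,-41,15),f(172,550,S)),("top",(-30,-58,30),f(460,365,T)),("top",(24,-58,30),f(463,257,T))]
def res(P):
    r=[]
    for n,m,uv in pts:
        m=list(m)
        e=0 if m[1] is None else 1
        if not e: m[1]=-15
        d=proj(n,w(P,m))[0]-uv
        r+=[d[0]*e,d[1]]
    return r
s=least_squares(res,[.5,-.1,0],loss="soft_l1"); P=s.x
print(P,np.reshape(s.fun,(-1,2)))
o=w(P,[0,0,0]);print("handle,trig grip",w(P,[[-62,-41,15],[-62,2,15]]))
def box(a,b,c,d,z): return [(a,c,z),(b,c,z),(b,d,z),(a,d,z)]
a={n:cv2.imread(f"pics/{n}0.png") for n in C}
big={}
for n,o0 in(("top",T),("side",S)):
    im=a[n]
    h=im[o0[1]:o0[1]+100,o0[0]:o0[0]+100]
    im=cv2.convertScaleAbs(cv2.resize(h,None,fx=6,fy=6,interpolation=cv2.INTER_CUBIC),alpha=1.5)
    for bx,col in((box(-102,-26,-52,-30,29),(0,0,255)),(box(-30,24,-58,-6,31),(255,0,0)),(box(-13,9,-89,130,20),(0,255,255)),(box(24,90,-20,0,30),(255,0,255))):
        q=(proj(n,w(P,bx))-o0+.4)*6
        cv2.polylines(im,[q.astype(int)],True,col,1)
    cv2.imwrite(f"pics/fit_{n}.png",im)
p,d=ctrl.camera("top")
np.save("P.npy",P)
# depth heights at handle
c=C["top"]
for m in((-62,-41,29),(-90,-41,29),(-10,-40,30)):
    u=proj("top",w(P,m))[0].round().astype(int); z=d[u[1],u[0]]
    X=c["R"].T@(np.linalg.inv(c["mtx"])@np.r_[u,1]*z-c["t"]); print(m,u,X)
E
```

```text
[ 0.557 -0.094 -0.091] [[ 0.403   0.2882]
 [-0.2058  0.0964]
 [-0.0325 -0.4601]
 [ 0.     -1.0989]
 [-3.1407  1.4077]
 [-0.1836 -0.1285]
 [ 0.2298 -0.789 ]]
handle,trig grip [[ 0.4916 -0.1292  0.015 ]
 [ 0.4955 -0.0864  0.015 ]]
(-62, -41, 29) [365 251] [ 0.4917 -0.1302  0.0311]
(-90, -41, 29) [364 261] [ 0.4636 -0.1267  0.0276]
(-10, -40, 30) [365 233] [ 0.544  -0.134   0.0184]
```

```bash
sleep 2
```

```text
(no output)
```

View pics/fit_top.png

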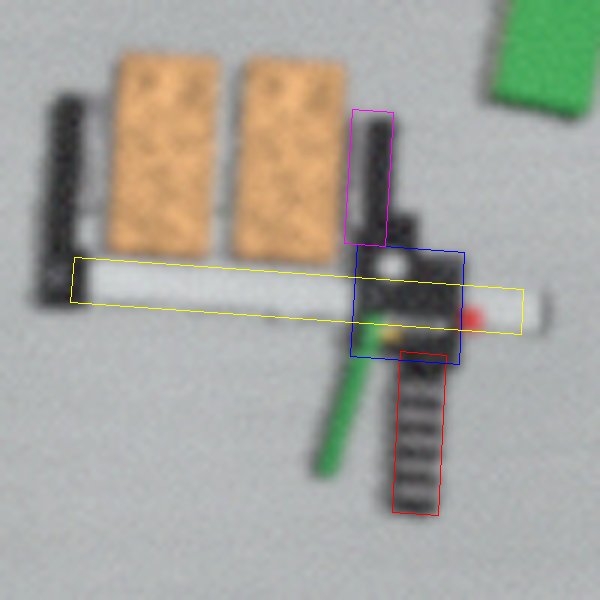

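View pics/fit_side.png

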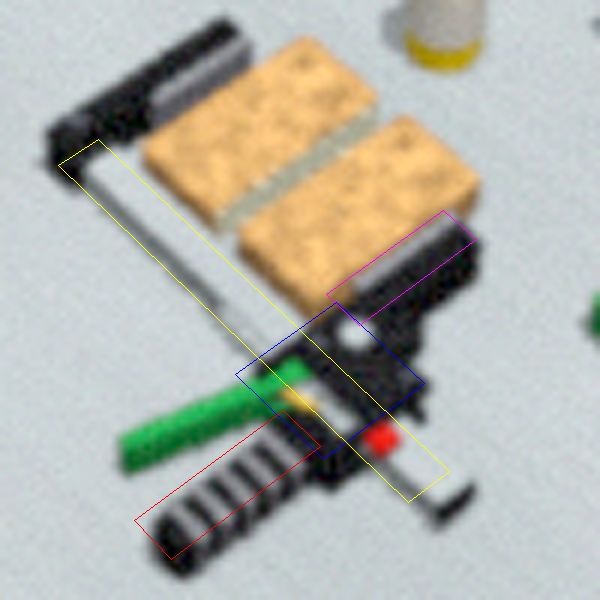

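Run:
```python
from h import *
np.set_printoptions(precision=4,suppress=True)
P=np.load("P.npy")
f=lambda u,v,o:np.array([o[0]+u/6-.4,o[1]+v/6-.4])
T=(295,180);S=(280,195)
D={}
for n in C: D[n]=ctrl.camera(n)[1]
def d3(n,uv):
    c=C[n];u=np.round(uv).astype(int);z=np.median(D[n][u[1]-1:u[1]+2,u[0]-1:u[0]+2]); return c["R"].T@(np.linalg.inv(c["mtx"])@np.r_[u,1]*z-c["t"])
for nm,t,s in(("corkA mid",(290,160),(360,215)),("corkB mid",(163,155),(260,130)),("handle",(416,435),(235,480)),("red",(470,320),(382,438)),("counter",(250,420),(80,300)),("trigtip",(325,470),(130,450))):
    print(nm,d3("top",f(*t,T)),d3("side",f(*s,S)), 'z-plane(26mm)',back("top",f(*t,T),.026),back("side",f(*s,S),.026))
```

```text
corkA mid [ 0.6233 -0.0714  0.0276] [ 0.6243 -0.0769  0.0266] z-plane(26mm) [ 0.6227 -0.0713  0.026 ] [ 0.6229 -0.0768  0.026 ]
corkB mid [ 0.6274 -0.0102  0.027 ] [ 0.6278 -0.0143  0.0257] z-plane(26mm) [ 0.6263 -0.0095  0.026 ] [ 0.6269 -0.015   0.026 ]
handle [ 0.489  -0.1274  0.0294] [ 0.4923 -0.1307  0.0284] z-plane(26mm) [ 0.4888 -0.1277  0.026 ] [ 0.4937 -0.1286  0.026 ]
red [ 0.5429 -0.1558  0.0276] [ 0.5457 -0.1575  0.0273] z-plane(26mm) [ 0.5433 -0.1559  0.026 ] [ 0.5477 -0.1567  0.026 ]
counter [ 0.4971 -0.0492  0.0006] [ 0.5214 -0.0117  0.0014] z-plane(26mm) [ 0.4974 -0.0484  0.026 ] [ 0.5107 -0.024   0.026 ]
trigtip [ 0.4729 -0.0842  0.0267] [ 0.4749 -0.0887  0.0231] z-plane(26mm) [ 0.4731 -0.0836  0.026 ] [ 0.4749 -0.0898  0.026 ]
```

```bash
cat >> h.py <<'E'
from scipy.spatial.transform import Rotation as Ro
def tool():
    o=ctrl.get_obs(); q=o["eef_rot"]; return o["eef_pos"],Ro.from_quat([q[1],q[2],q[3],q[0]]),o
def plan(xc,yc,z,P=None):
    """delta in tool axes (cm, rotvec) to put TCP at clamp(xc,yc mm), z m, tool x down, tool y along clamp +-y"""
    if P is None: P=np.load("P.npy")
    p,R,o=tool(); tgt=w(P,[xc,yc,z*1000])[0]
    yv=np.array([-np.sin(P[2]),np.cos(P[2]),0])
    best=None
    for s in(1,-1):
        y=s*yv; x=np.array([0,0,-1.]); M=Ro.from_matrix(np.c_[x,y,np.cross(x,y)])
        rv=(R.inv()*M).as_rotvec()
        if best is None or np.linalg.norm(rv)<np.linalg.norm(best[0]): best=(rv,s)
    d=R.inv().apply(tgt-p)*100
    print("t",round(o["time_s"],2),"shift cm",d.round(2),"rot",best[0].round(3),"sign",best[1],"tgt",tgt.round(4),"tcp",p.round(4),"q",o["q"].round(3),"open",round(float(o["opening"]),4),"F",o["wrist_force"].round(2))
E
python3 - <<'E'
from h import *
P=np.load("P.npy"); P[0]+=.001;P[1]-=.002;np.save("P.npy",P)
plan(-62,-25,.15); p,R,o=tool(); print(R.as_matrix().round(3))
E
```

```text
t 0.85 shift cm [  8.13 -45.51  49.29] rot [-0.377  0.    -0.   ] sign 1 tgt [ 0.494  -0.1153  0.15  ] tcp [0.2593 0.5132 0.2313] q [ 0.897  0.181  1.607 -0.     1.354 -0.206] open 1.0026 F [-0.09  0.39  0.69]
[[ 0.     0.451  0.893]
 [ 0.     0.893 -0.451]
 [-1.     0.     0.   ]]
```

```bash
python3 -m creep '0.85 0 -4 4.3 0 0 0;0.85 0 -4 4.3 0 0 0;0.85 0 -4 4.3 0 0 0;0.85 0 -4 4.3 0 0 0;0.85 0 -4 4.3 0 0 0;0.85 0 -4 4.3 0 0 0;0.85 0 -4 4.3 0 0 0;0.85 0 -4 4.3 0 0 0;0.85 0 -4 4.3 0 0 0;0.85 0 -4 4.3 0 0 0'; python3 -c "
from h import *
plan(-62,-25,.15)"
```

```text
time_s: 2.1
eef_pos: [0.4699, -0.0501, 0.2339]
eef_rot: [0.692, 0.162, 0.685, -0.16]
wrist_force: [1.3, 1.8, 0.4]
opening: 0.849
t 2.1 shift cm [ 8.41 -4.82  4.98] rot [-0.368  0.009 -0.004] sign 1 tgt [ 0.494  -0.1153  0.15  ] tcp [ 0.4699 -0.0501  0.2339] q [-0.362 -0.064  1.86   0.005  1.337 -1.474] open 0.8485 F [1.32 1.82 0.41]
```

```bash
python3 -m creep '0.85 2.5 -2.4 2.5 0 0 0;0.85 2.5 -2.4 2.5 0 0 0;0.85 2 0 0 -0.18 0 0;0.85 1 0 0 -0.18 0 0;0.85 0 0 0 0 0 0'; python3 -c "
from h import *
plan(-62,-25,.06)
for n in C: cv2.imwrite(f'pics/{n}1.png',cv2.convertScaleAbs(cv2.resize(ctrl.camera(n)[0][150:320,260:420],None,fx=4,fy=4,interpolation=2),alpha=1.5))"
```

```text
time_s: 2.72
eef_pos: [0.4966, -0.1237, 0.1528]
eef_rot: [0.711, 0.035, 0.702, -0.035]
wrist_force: [0.2, -0.6, -0.7]
opening: 0.851
t 2.73 shift cm [ 9.28  0.81 -0.46] rot [-0.008  0.013 -0.001] sign 1 tgt [ 0.494  -0.1153  0.06  ] tcp [ 0.4966 -0.1237  0.1528] q [-0.48   0.118  1.847  0.006  1.164 -1.954] open 0.8514 F [ 0.21 -0.59 -0.74]
```

View pics/side1.png

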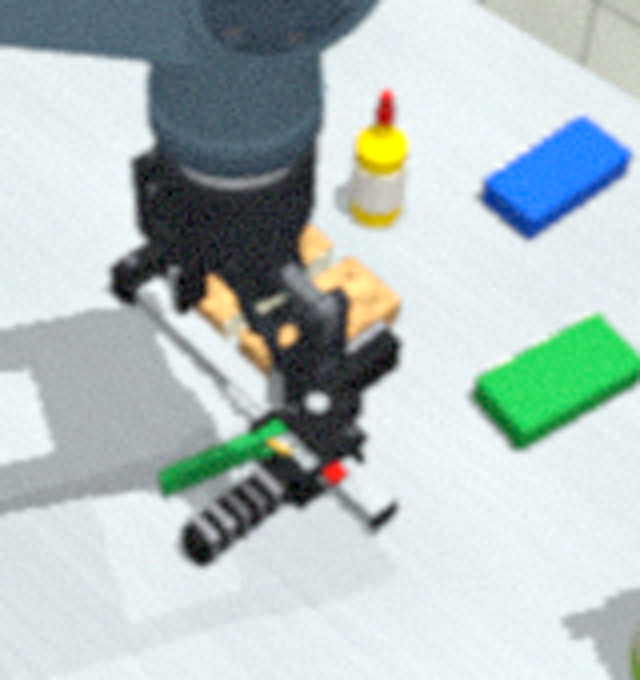

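View pics/top1.png

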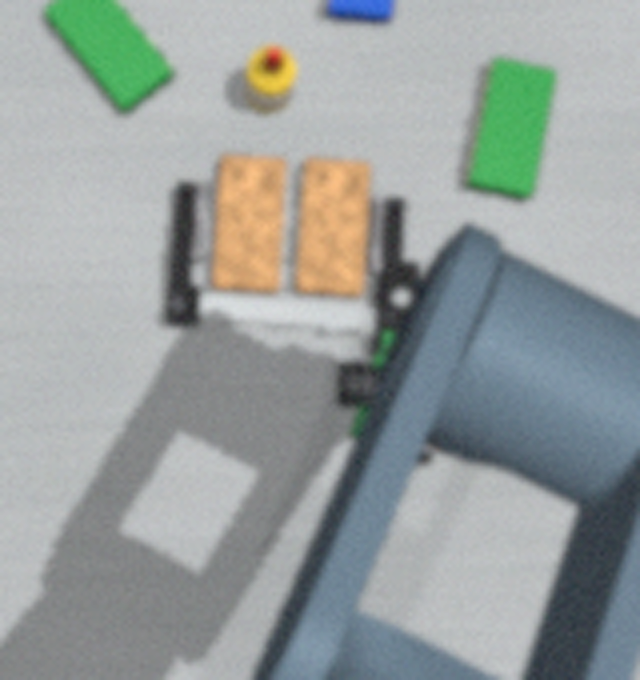

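The arm hides the handle from above, but the jaws and the cork gap stay in view at (190..395, 150..330). The gripper is still high, so I'll correct its position and descend.

```bash
python3 -m creep '0.85 3 0.4 -0.2 0 0.006 0;0.85 3 0.4 -0.2 0 0.006 0;0.85 3 0 0 0 0 0;0.85 0 0 0 0 0 0'; python3 -c "
from h import *
plan(-62,-25,.006)
for n in ['side']: cv2.imwrite(f'pics/{n}2.png',cv2.convertScaleAbs(cv2.resize(ctrl.camera(n)[0][180:310,270:380],None,fx=5,fy=5,interpolation=2),alpha=1.8))"
```

```text
time_s: 3.32
eef_pos: [0.4985, -0.1161, 0.0666]
eef_rot: [0.71, 0.038, 0.702, -0.041]
wrist_force: [0.2, -0.7, 0.9]
opening: 0.853
t 3.33 shift cm [ 6.05  0.04 -0.53] rot [-0.021  0.011  0.003] sign 1 tgt [ 0.494  -0.1153  0.006 ] tcp [ 0.4985 -0.1161  0.0666] q [-4.620e-01  2.530e-01  1.895e+00  1.000e-03  9.820e-01 -1.922e+00] open 0.8527 F [ 0.15 -0.68  0.94]
```

View pics/side2.png

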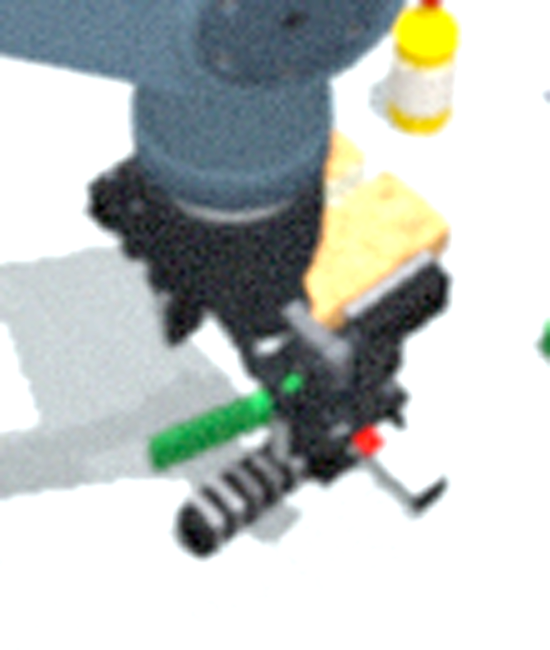

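Run:
```python
from h import *
p,R,o=tool()
for s in(-1,1):
  for dz in(-.01,-.03):
    X=p+R.apply([dz,s*(.036+.007),0]); print(s,dz,X.round(3),((proj("side",X)[0]-(270,180))*5).round(0))
P=np.load("P.npy")
for m in((-62,-52,28),(-62,2,24),(-62,-30,28)): print(m,((proj("side",w(P,m))[0]-(270,180))*5).round(0))
```

```text
-1 -0.01 [ 0.495 -0.159  0.078] [297. 451.]
-1 -0.03 [ 0.495 -0.159  0.098] [297. 426.]
1 -0.01 [ 0.504 -0.074  0.078] [175. 327.]
1 -0.03 [ 0.504 -0.074  0.098] [174. 302.]
(-62, -52, 28) [262. 491.]
(-62, 2, 24) [187. 421.]
(-62, -30, 28) [231. 460.]
```

```bash
python3 -m creep '0.85 2.3 0 -0.3 -0.01 0.005 0;0.85 2.2 0 -0.3 -0.01 0.005 0;0.85 0 0 0 0 0 0'; python3 -c "
from h import *
plan(-62,-25,.007)
for n in ['side','top']: cv2.imwrite(f'pics/{n}3.png',cv2.convertScaleAbs(cv2.resize(ctrl.camera(n)[0][180:310,270:380],None,fx=5,fy=5,interpolation=2),alpha=1.8))"
```

```text
time_s: 3.75
eef_pos: [0.4995, -0.1184, 0.0287]
eef_rot: [0.711, 0.03, 0.701, -0.036]
wrist_force: [-0.5, -0.4, 0.7]
opening: 0.848
t 3.75 shift cm [ 2.16  0.28 -0.6 ] rot [-0.003  0.014  0.008] sign 1 tgt [ 0.494  -0.1153  0.007 ] tcp [ 0.4995 -0.1184  0.0287] q [-0.463  0.322  1.904 -0.003  0.899 -1.938] open 0.8482 F [-0.53 -0.4   0.72]
```

View pics/side3.png

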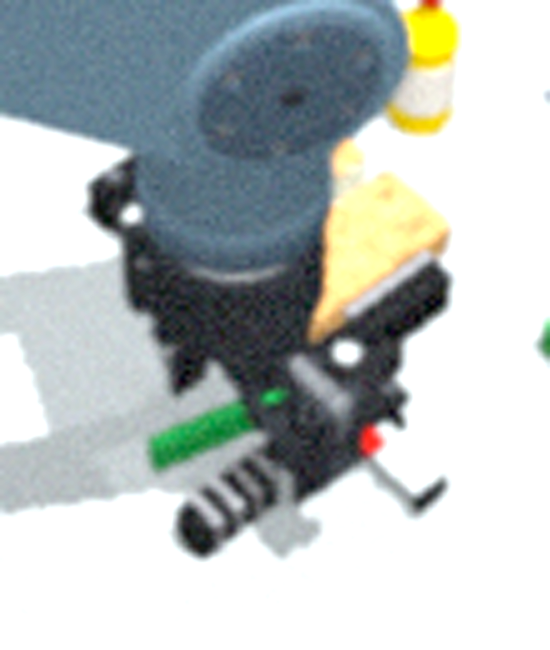

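View pics/top3.png

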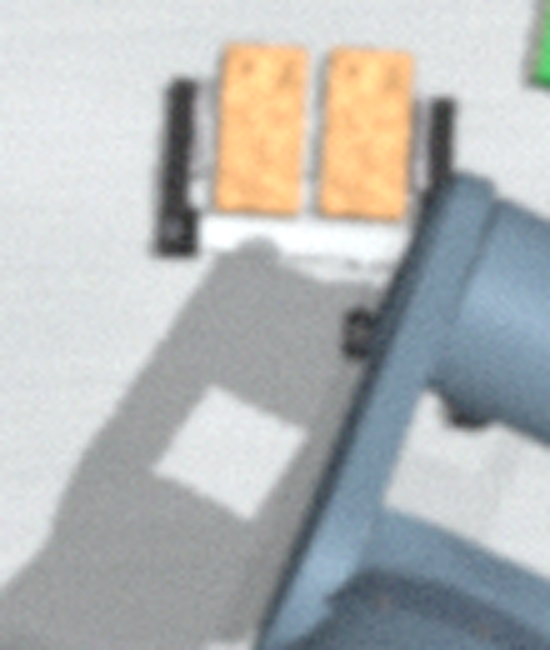

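```bash
python3 -m creep '0.85 0 0.25 -0.6 0 0.01 0;0.85 1.1 0 -0.1 0 0 0;0.85 1.1 0 -0.1 0 0 0;0.85 0 0 0 0 0 0'; python3 -c "
from h import *
plan(-62,-25,.007)
for n in ['side']: cv2.imwrite(f'pics/{n}4.png',cv2.convertScaleAbs(cv2.resize(ctrl.camera(n)[0][210:310,280:370],None,fx=6,fy=6,interpolation=2),alpha=1.8))"
```

```text
time_s: 4.35
eef_pos: [0.4946, -0.1166, 0.0093]
eef_rot: [0.71, 0.029, 0.703, -0.037]
wrist_force: [0.5, -0.3, -0.9]
opening: 0.852
t 4.35 shift cm [ 0.23  0.13 -0.07] rot [-0.003  0.011  0.011] sign 1 tgt [ 0.494  -0.1153  0.007 ] tcp [ 0.4946 -0.1166  0.0093] q [-0.461  0.353  1.917 -0.008  0.858 -1.933] open 0.8523 F [ 0.53 -0.26 -0.86]
```

View pics/side4.png

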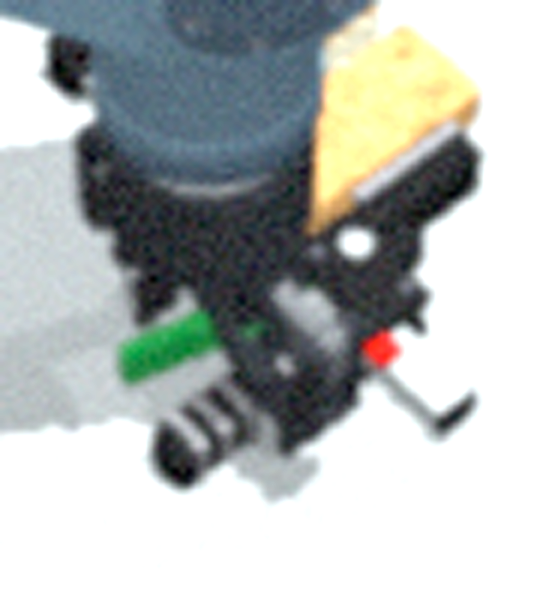

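The fingers straddle the trigger and handle with no contact force. I'll lower a little more, then close to just before contact.

```bash
python3 -m creep '0.7 0.6 0.1 0 0 0.005 0;0.66 0 0 0 0 0 0;0.66 0 0 0 0 0 0;0.66 0 0 0 0 0 0'; python3 -c "
from h import *
plan(-62,-25,.003)"; python3 -m creep '0.63 0 0 0 0 0 0;0.63 0 0 0 0 0 0'; python3 -m creep '0.6 0 0 0 0 0 0;0.6 0 0 0 0 0 0';python3 -c "
from h import *
plan(-62,-25,.003)"
```

```text
time_s: 4.9
eef_pos: [0.4954, -0.1154, 0.0032]
eef_rot: [0.708, 0.03, 0.704, -0.037]
wrist_force: [0.3, 1.0, 0.3]
opening: 0.66
t 4.9 shift cm [ 0.02 -0.   -0.14] rot [-0.003  0.006  0.01 ] sign 1 tgt [ 0.494  -0.1153  0.003 ] tcp [ 0.4954 -0.1154  0.0032] q [-0.458  0.368  1.912 -0.01   0.851 -1.928] open 0.6595 F [0.27 1.01 0.32]
time_s: 5.15
eef_pos: [0.4953, -0.1156, 0.0035]
eef_rot: [0.708, 0.029, 0.704, -0.037]
wrist_force: [0.9, 0.8, -0.8]
opening: 0.627
time_s: 5.4
eef_pos: [0.4954, -0.1161, 0.0038]
eef_rot: [0.708, 0.029, 0.704, -0.037]
wrist_force: [-1.4, -0.3, 0.1]
opening: 0.603
t 5.4 shift cm [ 0.08  0.07 -0.14] rot [-0.003  0.007  0.011] sign 1 tgt [ 0.494  -0.1153  0.003 ] tcp [ 0.4954 -0.1161  0.0038] q [-0.459  0.367  1.912 -0.011  0.852 -1.928] open 0.6035 F [-1.43 -0.25  0.07]
```

```bash
python3 -m creep '0.55 0 -0.2 0 0 0 0;0.5 0 -0.2 0 0 0 0;0.45 0 -0.2 0 0 0 0;0.45 0 0 0 0 0 0'; python3 -m creep '0.42 0 -0.1 0 0 0 0;0.42 0 0 0 0 0 0;0.42 0 0 0 0 0 0';python3 -c "
from h import *
plan(-62,-33,.003)
for n in ['side','top']: cv2.imwrite(f'pics/{n}5.png',cv2.convertScaleAbs(cv2.resize(ctrl.camera(n)[0][180:300,290:380],None,fx=5,fy=5,interpolation=2),alpha=1.6))"
```

```text
time_s: 5.9
eef_pos: [0.495, -0.1216, 0.004]
eef_rot: [0.709, 0.03, 0.704, -0.037]
wrist_force: [-1.6, 0.6, 3.3]
opening: 0.451
time_s: 6.28
eef_pos: [0.4949, -0.1224, 0.0041]
eef_rot: [0.709, 0.03, 0.704, -0.037]
wrist_force: [-1.2, 1.6, 3.1]
opening: 0.425
t 6.28 shift cm [ 0.11 -0.1  -0.16] rot [-0.004  0.007  0.009] sign 1 tgt [ 0.4933 -0.1233  0.003 ] tcp [ 0.4949 -0.1224  0.0041] q [-0.472  0.368  1.91  -0.008  0.854 -1.942] open 0.4247 F [-1.16  1.56  3.08]
```

View pics/side5.png

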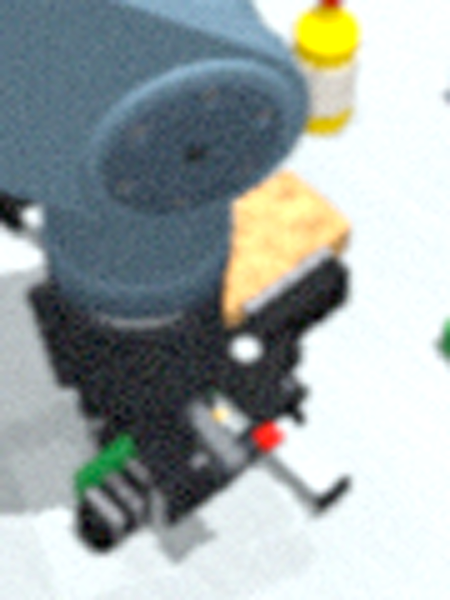

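View pics/top5.png

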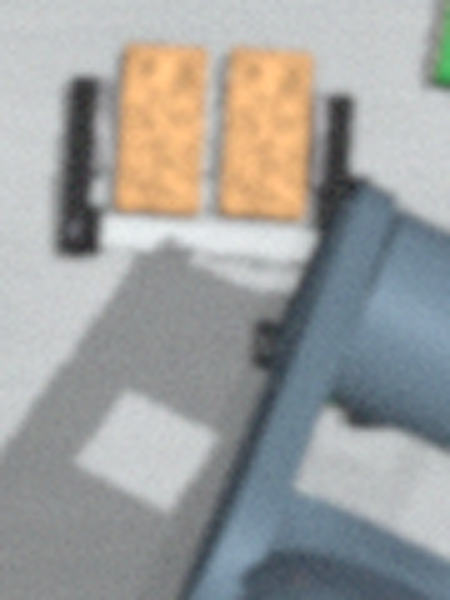

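```bash
python3 -m creep '0.4 0 0 0 0 0 0;0.4 0 0 0 0 0 0;0.4 0 0 0 0 0 0'
cat > m.py <<'E'
import sys
from h import *
k=sys.argv[1]
o=ctrl.get_obs()
a=[]
for n in ['side','top']:
    im=ctrl.camera(n)[0]; cv2.imwrite(f'pics/{n}{k}.png',im)
    a.append(cv2.convertScaleAbs(cv2.resize(im[180:290,295:375] if n=='top' else im[180:290,295:375],None,fx=5,fy=5,interpolation=2),alpha=1.6))
cv2.imwrite(f'pics/m{k}.png',np.hstack(a))
print(o['time_s'],'open',o['opening'],'tcp',o['eef_pos'].round(4),'F',o['wrist_force'].round(1))
E
python3 m.py 6
```

```text
time_s: 6.75
eef_pos: [0.4949, -0.1228, 0.0043]
eef_rot: [0.709, 0.03, 0.704, -0.037]
wrist_force: [-1.5, 0.8, 3.3]
opening: 0.401
6.75 open 0.4005163458324405 tcp [ 0.4949 -0.1228  0.0043] F [-1.5  0.8  3.3]
```

View pics/m6.png

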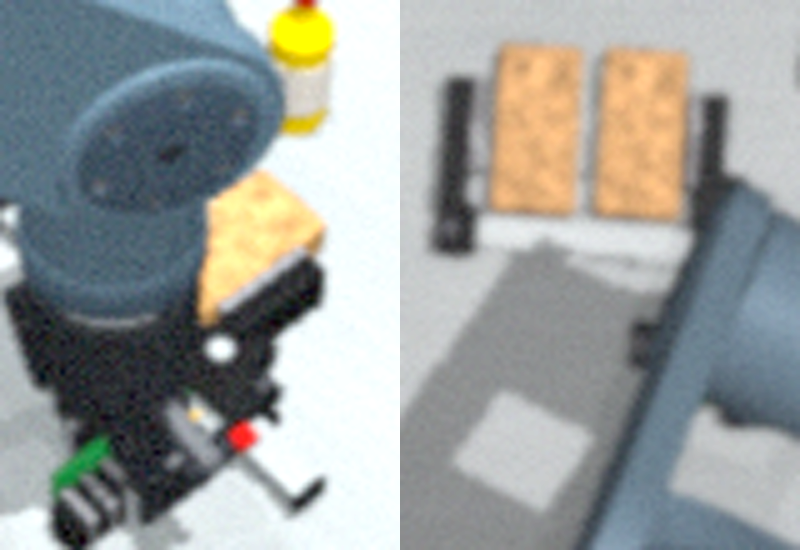

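```bash
python3 -m creep '0.38 0 -0.1 0 0 0 0;0.38 0 0 0 0 0 0;0.38 0 0 0 0 0 0';python3 -m creep '0.36 0 -0.1 0 0 0 0;0.36 0 0 0 0 0 0;0.36 0 0 0 0 0 0'; python3 m.py 7
```

```text
time_s: 7.22
eef_pos: [0.4949, -0.1231, 0.0045]
eef_rot: [0.709, 0.03, 0.704, -0.036]
wrist_force: [-1.5, -1.1, 3.2]
opening: 0.389
time_s: 7.6
eef_pos: [0.4948, -0.1234, 0.0047]
eef_rot: [0.709, 0.03, 0.704, -0.036]
wrist_force: [-1.4, 1.2, 4.7]
opening: 0.372
7.6 open 0.3720078027908244 tcp [ 0.4948 -0.1234  0.0047] F [-1.4  1.2  4.7]
```

View pics/m7.png

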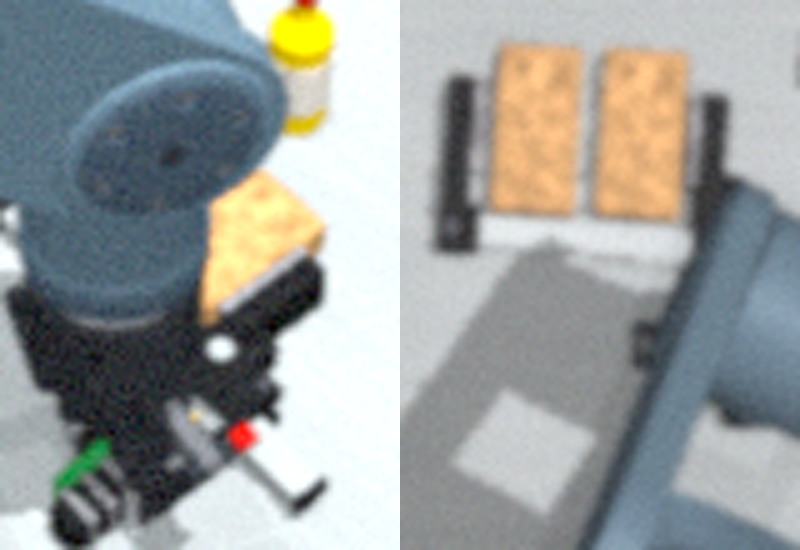

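```bash
python3 -m creep '0.5 -0.1 0.4 0 0 0 0;0.62 0 0.4 0 0 0 0;0.7 0 0.3 0 0 0 0;0.7 0 0 0 0 0 0;0.7 0 0 0 0 0 0'; python3 m.py 8
```

```text
time_s: 8.32
eef_pos: [0.496, -0.1117, 0.0049]
eef_rot: [0.709, 0.031, 0.704, -0.036]
wrist_force: [0.1, -0.4, -0.4]
opening: 0.699
8.325 open 0.6993200831638539 tcp [ 0.496  -0.1117  0.0049] F [ 0.1 -0.4 -0.4]
```

View pics/m8.png

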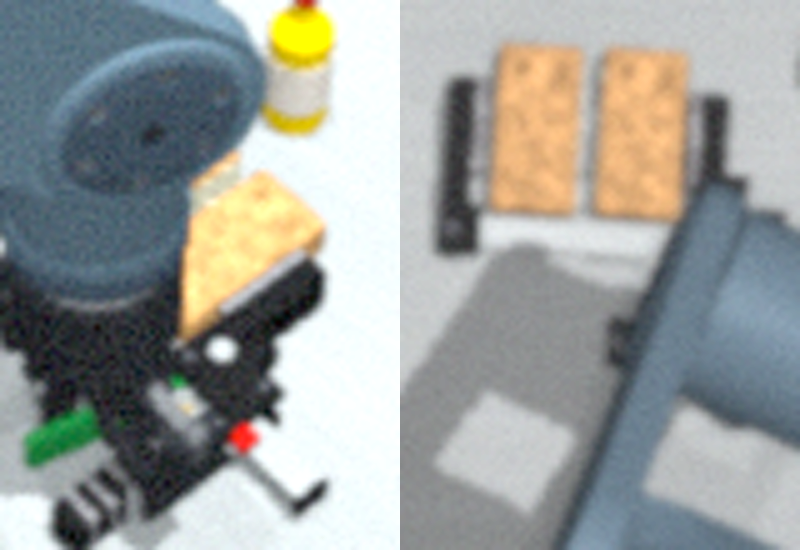

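```bash
python3 -m creep '0.6 0 -0.4 0 0 0 0;0.5 0 -0.4 0 0 0 0;0.42 0 -0.3 0 0 0 0;0.38 0 -0.15 0 0 0 0;0.38 0 0 0 0 0 0;0.38 0 0 0 0 0 0'; python3 m.py 9;  python3 -m creep '0.5 0 0.4 0 0 0 0;0.62 0 0.4 0 0 0 0;0.7 0 0.3 0 0 0 0;0.7 0 0 0 0 0 0;0.7 0 0 0 0 0 0'; python3 m.py 10
```

```text
time_s: 9.18
eef_pos: [0.4949, -0.1246, 0.0059]
eef_rot: [0.709, 0.032, 0.704, -0.036]
wrist_force: [-0.5, 0.8, 1.7]
opening: 0.385
9.175 open 0.3853068408156152 tcp [ 0.4949 -0.1246  0.0059] F [-0.5  0.8  1.7]
time_s: 9.9
eef_pos: [0.4961, -0.1131, 0.0054]
eef_rot: [0.709, 0.032, 0.704, -0.036]
wrist_force: [-0.0, -0.8, -0.3]
opening: 0.696
9.9 open 0.6963597082836617 tcp [ 0.4961 -0.1131  0.0054] F [-0.  -0.8 -0.3]
```

View pics/m9.png

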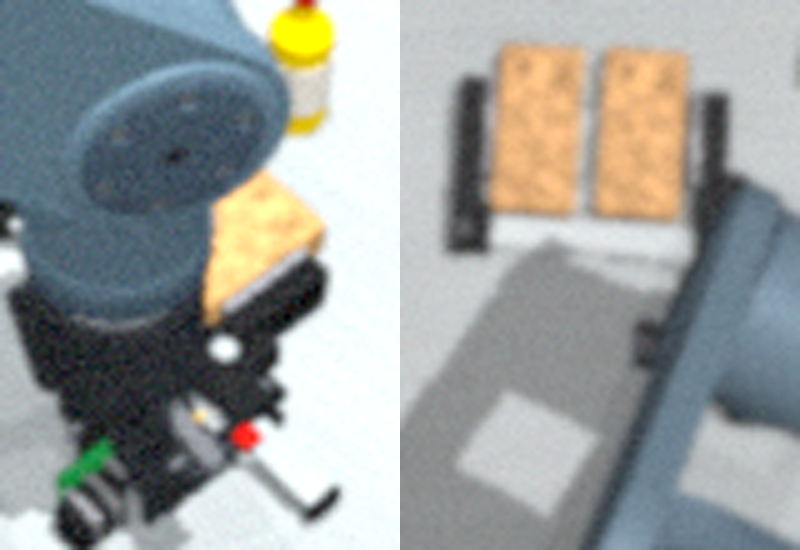

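View pics/m10.png

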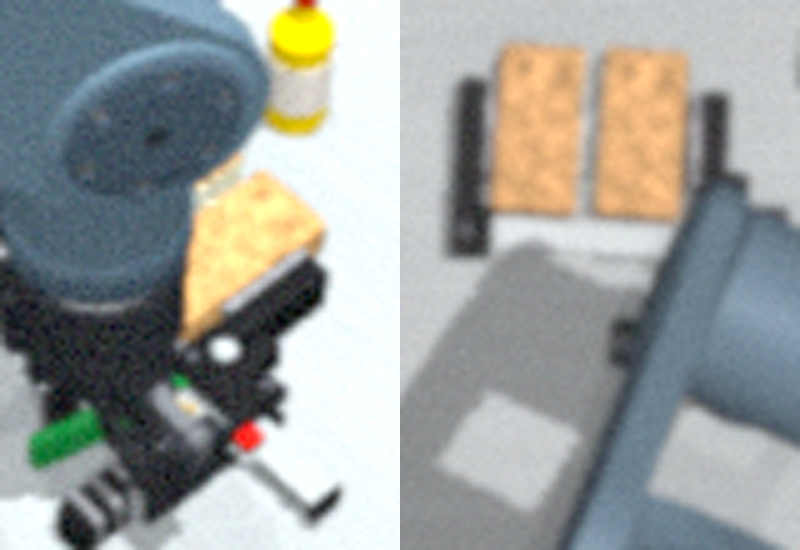

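```bash
python3 -m creep '0.6 0.15 -0.35 -0.05 0 0 0;0.5 0 -0.4 0 0 0 0;0.42 0 -0.3 0 0 0 0;0.38 0 -0.15 0 0 0 0;0.38 0 0 0 0 0 0;0.38 0 0 0 0 0 0'; python3 m.py 11;  python3 -m creep '0.5 0 0.4 0 0 0 0;0.62 0 0.4 0 0 0 0;0.7 0 0.35 0 0 0 0;0.7 0 0 0 0 0 0;0.7 0 0 0 0 0 0'; python3 m.py 12
```

```text
time_s: 10.75
eef_pos: [0.495, -0.1255, 0.0052]
eef_rot: [0.709, 0.033, 0.703, -0.036]
wrist_force: [-1.3, 1.8, 3.0]
opening: 0.385
10.75 open 0.38513874379388185 tcp [ 0.495  -0.1255  0.0052] F [-1.3  1.8  3. ]
time_s: 11.48
eef_pos: [0.4957, -0.1133, 0.0043]
eef_rot: [0.709, 0.033, 0.704, -0.036]
wrist_force: [0.5, -0.4, 0.2]
opening: 0.7
11.475 open 0.7002430133359102 tcp [ 0.4957 -0.1133  0.0043] F [ 0.5 -0.4  0.2]
```

View pics/m11.png

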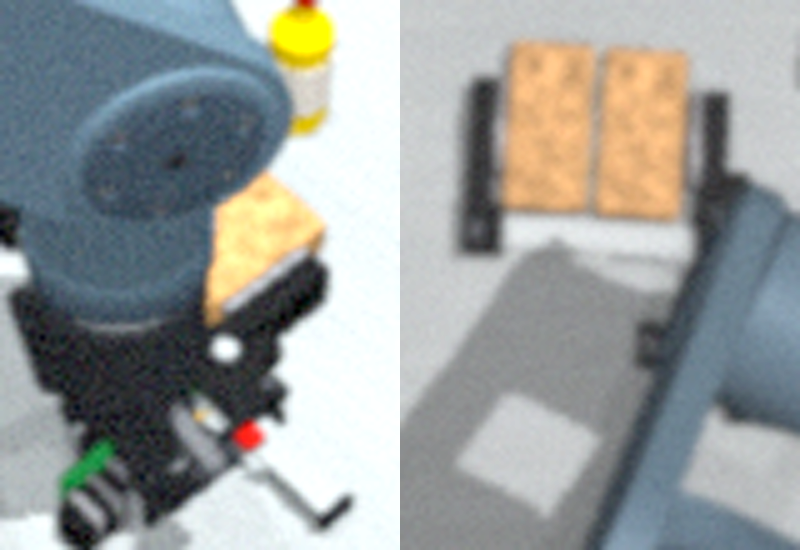

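View pics/m12.png

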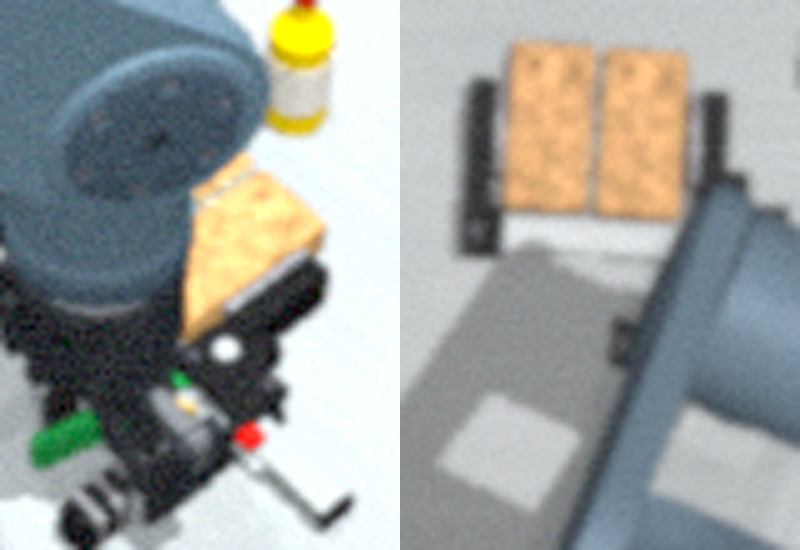

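```bash
cat > avg.py <<'E'
from h import *
import sys
v=[]
for i in range(int(sys.argv[1])):
    ctrl.camera("top"); v.append(float(ctrl.get_obs()["opening"]))
print("mean",np.mean(v).round(5),"sem",(np.std(v)/len(v)**.5).round(5),np.round(v,4), ctrl.get_obs()["time_s"])
E
python3 avg.py 8
python3 -m creep '0.6 0.1 -0.4 0 0 0 0;0.54 0 -0.3 0 0 0 0;0.5 0 -0.2 0 0 0 0;0.5 0 0 0 0 0 0;0.5 0 0 0 0 0 0'; python3 avg.py 10; python3 m.py 13
```

```text
mean 0.69977 sem 0.00075 [0.7    0.7032 0.6986 0.7022 0.701  0.6969 0.6973 0.6989] 11.975
time_s: 12.6
eef_pos: [0.4951, -0.1225, 0.0038]
eef_rot: [0.709, 0.033, 0.703, -0.036]
wrist_force: [-0.5, 0.9, 1.9]
opening: 0.494
mean 0.49995 sem 0.00057 [0.5023 0.501  0.4977 0.4994 0.4969 0.5017 0.5    0.502  0.4981 0.5003] 13.1
13.1 open 0.5003165195772834 tcp [ 0.495  -0.1224  0.0038] F [-1.1  1.1  3.1]
```

View pics/m13.png

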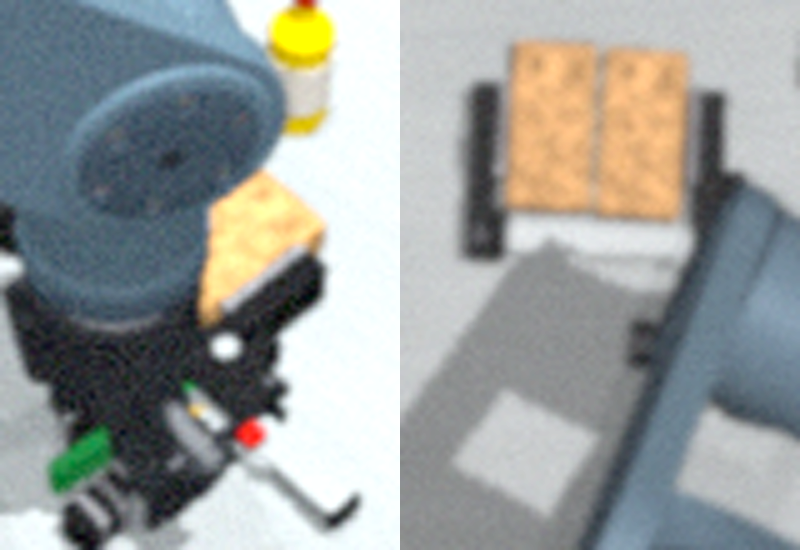

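```bash
python3 -m creep '0.46 0 -0.2 0 0 0 0;0.46 0 0 0 0 0 0'; python3 avg.py 3; python3 -m creep '0.44 0 -0.1 0 0 0 0;0.44 0 0 0 0 0 0'; python3 avg.py 3;python3 m.py 14
```

```text
time_s: 13.45
eef_pos: [0.495, -0.1244, 0.0039]
eef_rot: [0.709, 0.034, 0.703, -0.036]
wrist_force: [-0.7, -0.2, 2.4]
opening: 0.465
mean 0.46096 sem 0.00079 [0.4629 0.4598 0.4603] 13.6
time_s: 13.85
eef_pos: [0.4949, -0.125, 0.004]
eef_rot: [0.709, 0.034, 0.703, -0.036]
wrist_force: [-1.0, 1.1, 4.1]
opening: 0.439
mean 0.44125 sem 0.00073 [0.4395 0.442  0.4422] 14.0
14.0 open 0.44223976582912616 tcp [ 0.4948 -0.125   0.0039] F [0.4 2.  3.4]
```

View pics/m14.png

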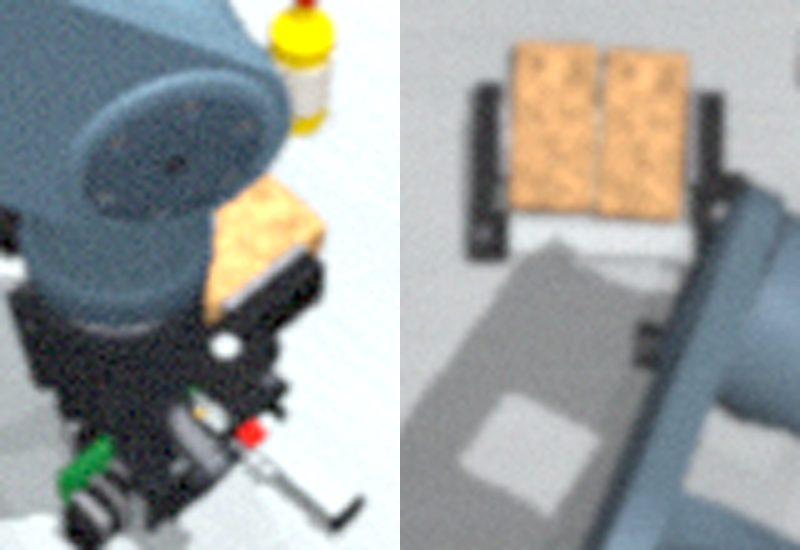

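```bash
python3 -m creep '0.42 0 -0.1 0 0 0 0;0.42 0 0 0 0 0 0'; python3 avg.py 4; python3 -m creep '0.41 0 -0.05 0 0 0 0;0.41 0 0 0 0 0 0'; python3 avg.py 4;python3 m.py 15
```

```text
time_s: 14.35
eef_pos: [0.4948, -0.1258, 0.004]
eef_rot: [0.709, 0.034, 0.703, -0.035]
wrist_force: [-0.5, 2.0, 4.3]
opening: 0.421
mean 0.41994 sem 0.00081 [0.4199 0.4225 0.4192 0.4181] 14.55
time_s: 14.8
eef_pos: [0.4947, -0.126, 0.0041]
eef_rot: [0.709, 0.034, 0.704, -0.035]
wrist_force: [-0.4, 0.9, 3.7]
opening: 0.414
mean 0.41219 sem 0.00105 [0.4127 0.4152 0.4095 0.4113] 15.0
15.0 open 0.41126595648099756 tcp [ 0.4947 -0.126   0.0041] F [-1.1  2.9  4.7]
```

View pics/m15.png

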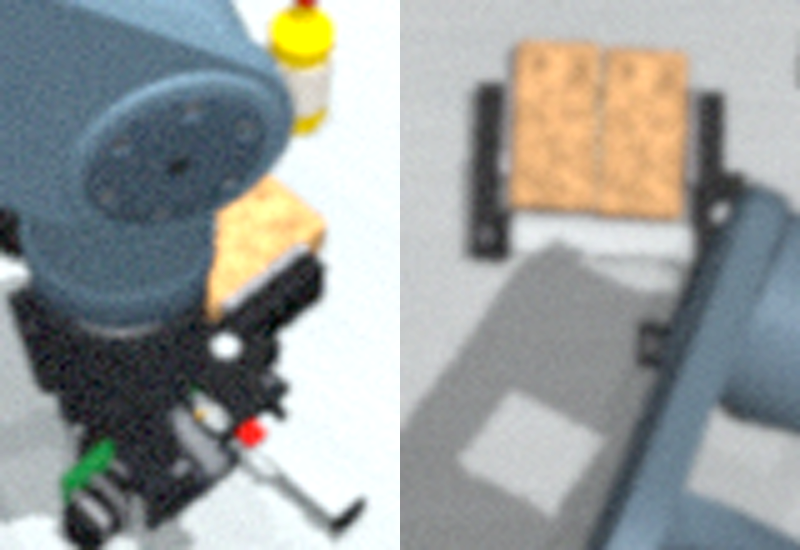

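```bash
python3 -m creep '0.4 0 -0.05 0 0 0 0;0.4 0 0 0 0 0 0'; python3 avg.py 6; python3 -m creep '0.39 0 -0.05 0 0 0 0;0.39 0 0 0 0 0 0'; python3 avg.py 6
```

```text
time_s: 15.35
eef_pos: [0.4947, -0.1261, 0.0042]
eef_rot: [0.709, 0.034, 0.704, -0.035]
wrist_force: [-1.3, 2.9, 4.2]
opening: 0.406
mean 0.40458 sem 0.00073 [0.4058 0.401  0.4062 0.4055 0.4035 0.4054] 15.65
time_s: 15.9
eef_pos: [0.4947, -0.1263, 0.0043]
eef_rot: [0.709, 0.034, 0.704, -0.035]
wrist_force: [-1.7, 3.0, 4.2]
opening: 0.394
mean 0.39717 sem 0.00084 [0.4005 0.3981 0.395  0.3986 0.3951 0.3957] 16.2
```

```bash
python3 m.py 16
```

```text
16.2 open 0.395735249178197 tcp [ 0.4947 -0.1263  0.0043] F [-0.9  2.7  5.8]
```

View pics/m16.png

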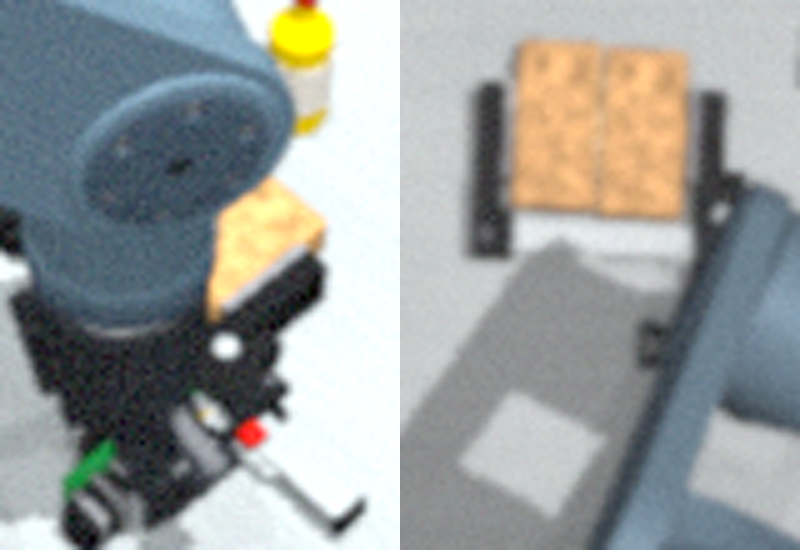

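```bash
python3 -c "
from h import *
P=np.load('P.npy');print(P,w(P,[-62,-52,0]))
p,R,o=tool();print(p+R.apply([0,-.397*.0425,0]))"
python3 -m creep '0.5 0 0.4 0 0 0 0;0.62 0 0.4 0 0 0 0;0.7 0 0.4 0 0 0 0;0.7 0 0 0 0 0 0;0.7 -2 0 0 0 0 0;0.7 -2 0 0 0 0 0;0.7 -0.5 0 0 0 0 0'; python3 m.py 17; python3 -c "
from h import *
plan(-88,-41,.03)"
```

```text
[ 0.55804076 -0.09602014 -0.09096631] [[ 0.49157337 -0.14217301  0.        ]]
[ 0.49304074 -0.14309762  0.00432212]
time_s: 17.18
eef_pos: [0.4943, -0.114, 0.0485]
eef_rot: [0.708, 0.034, 0.704, -0.035]
wrist_force: [0.6, 0.0, 0.3]
opening: 0.7
17.175 open 0.7004281355675946 tcp [ 0.4943 -0.114   0.0485] F [0.6 0.  0.3]
t 17.27 shift cm [ 1.77 -1.76 -2.57] rot [-0.007  0.004  0.001] sign 1 tgt [ 0.4667 -0.1289  0.03  ] tcp [ 0.4939 -0.1138  0.0478] q [-4.620e-01  2.810e-01  1.907e+00  1.000e-03  9.490e-01 -1.935e+00] open 0.7023 F [ 0.6   0.1  -0.12]
```

View pics/m17.png

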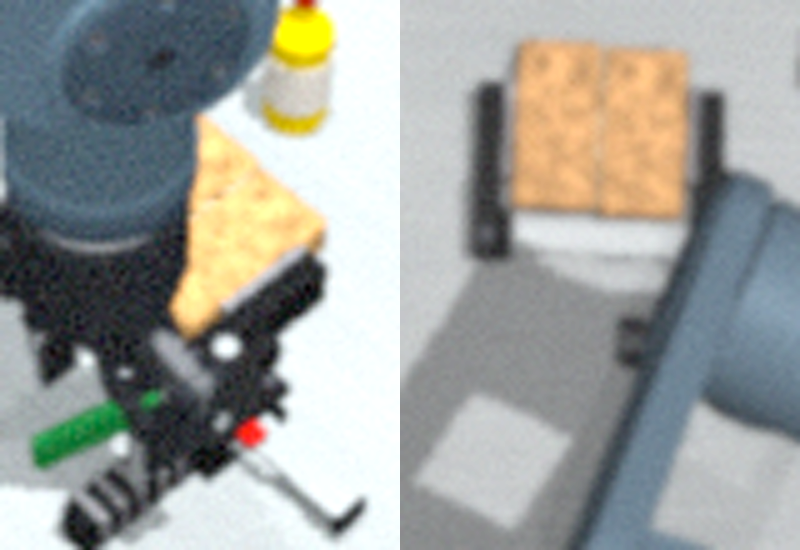

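```bash
python3 -m creep '0.6 0 -0.9 -1.3 0 0 0;0.5 0 -0.9 -1.3 0 0 0;0.4 0 0 0 0 0 0;0.37 0 0 0 0 0 0;0.37 0 0 0 0 0 0';  python3 -c "
from h import *
plan(-88,-42,.014)
cv2.imwrite('pics/s18.png',cv2.convertScaleAbs(cv2.resize(ctrl.camera('side')[0][200:300,280:370],None,fx=6,fy=6,interpolation=2),alpha=1.7))"
```

```text
time_s: 17.9
eef_pos: [0.4622, -0.1298, 0.0454]
eef_rot: [0.706, 0.035, 0.706, -0.035]
wrist_force: [0.2, 0.1, -0.1]
opening: 0.371
t 17.9 shift cm [3.14 0.04 0.43] rot [-0.009  0.    -0.001] sign 1 tgt [ 0.4666 -0.1299  0.014 ] tcp [ 0.4622 -0.1298  0.0454] q [-5.220e-01  2.370e-01  1.971e+00  1.000e-03  9.330e-01 -1.994e+00] open 0.3712 F [ 0.23  0.13 -0.12]
```

View pics/s18.png

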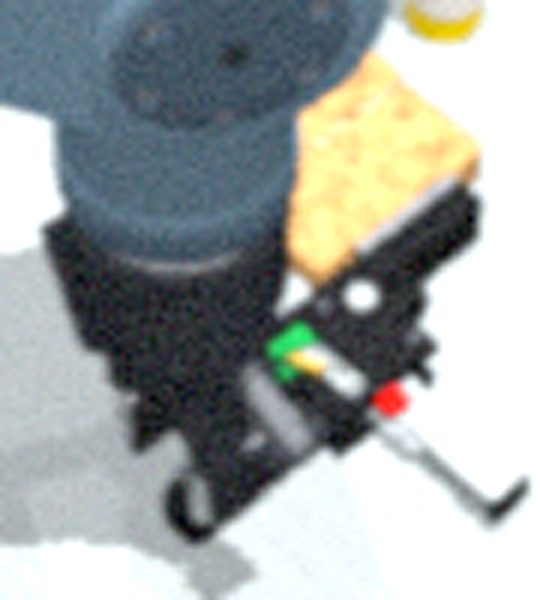

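```bash
python3 -m creep '0.37 0.6 0 0.3 0 0 0;0.37 0.6 0 0 0 0 0;0.37 0 0 0 0 0 0'; python3 -m creep '0.37 0.6 0 0 0 0 0;0.37 0.5 0 0 0 0 0;0.37 0 0 0 0 0 0'; python3 -c "
from h import *
plan(-88,-42,.014)"
```

```text
time_s: 18.32
eef_pos: [0.4659, -0.1298, 0.0324]
eef_rot: [0.706, 0.035, 0.706, -0.035]
wrist_force: [0.1, -1.1, -0.3]
opening: 0.365
time_s: 18.7
eef_pos: [0.4658, -0.1296, 0.0204]
eef_rot: [0.706, 0.035, 0.706, -0.034]
wrist_force: [-0.2, -0.1, -0.4]
opening: 0.371
t 18.7 shift cm [ 0.64 -0.02  0.08] rot [-0.008  0.    -0.001] sign 1 tgt [ 0.4666 -0.1299  0.014 ] tcp [ 0.4658 -0.1296  0.0204] q [-5.180e-01  2.930e-01  1.968e+00  1.000e-03  8.810e-01 -1.991e+00] open 0.3708 F [-0.16 -0.09 -0.39]
```

```bash
python3 -m creep '0.35 0.5 0 0 0 0 0;0.3 0 0 0 0 0 0;0.3 0 0 0 0 0 0'; python3 -m creep '0.26 0 0 0 0 0 0;0.26 0 0 0 0 0 0;0.26 0 0 0 0 0 0';python3 avg.py 3; python3 -m creep '0.24 0 0 0 0 0 0;0.24 0 0 0 0 0 0';python3 avg.py 3;python3 -m creep '0.22 0 0 0 0 0 0;0.22 0 0 0 0 0 0';python3 avg.py 3
```

```text
time_s: 19.08
eef_pos: [0.4659, -0.1297, 0.0152]
eef_rot: [0.706, 0.035, 0.706, -0.035]
wrist_force: [0.6, -0.0, -0.3]
opening: 0.301
time_s: 19.45
eef_pos: [0.4658, -0.1297, 0.0152]
eef_rot: [0.706, 0.035, 0.706, -0.034]
wrist_force: [0.4, -0.1, -1.2]
opening: 0.26
mean 0.26153 sem 0.00084 [0.2634 0.2613 0.2598] 19.6
time_s: 19.85
eef_pos: [0.4658, -0.1295, 0.0153]
eef_rot: [0.706, 0.035, 0.706, -0.034]
wrist_force: [-0.1, 0.8, -0.5]
opening: 0.248
mean 0.24772 sem 0.00045 [0.2472 0.2488 0.2471] 20.0
time_s: 20.25
eef_pos: [0.4658, -0.1294, 0.0155]
eef_rot: [0.706, 0.035, 0.706, -0.034]
wrist_force: [-0.5, 1.1, 2.2]
opening: 0.24
mean 0.2395 sem 0.00043 [0.2398 0.2385 0.2402] 20.4
```

```bash
python3 -m creep '0.2 0 0 0 0 0 0;0.2 0 0 0 0 0 0';python3 avg.py 3;python3 -m creep '0.16 0 0 0 0 0 0;0.16 0 0 0 0 0 0';python3 avg.py 3;python3 -m creep '0.05 0 0 0 0 0 0;0.05 0 0 0 0 0 0';python3 avg.py 3
```

```text
time_s: 20.65
eef_pos: [0.4658, -0.1294, 0.0155]
eef_rot: [0.706, 0.035, 0.706, -0.034]
wrist_force: [-0.8, 1.4, 1.0]
opening: 0.24
mean 0.23988 sem 0.00043 [0.239  0.2408 0.2399] 20.8
time_s: 21.05
eef_pos: [0.4658, -0.1294, 0.0154]
eef_rot: [0.706, 0.035, 0.706, -0.034]
wrist_force: [-1.4, 0.5, 1.7]
opening: 0.24
mean 0.24118 sem 0.00266 [0.2351 0.2462 0.2423] 21.2
time_s: 21.45
eef_pos: [0.4658, -0.1294, 0.0154]
eef_rot: [0.706, 0.035, 0.706, -0.034]
wrist_force: [-0.4, 0.8, 1.3]
opening: 0.238
mean 0.23996 sem 0.00067 [0.2406 0.2383 0.2409] 21.6
```

```bash
python3 -m creep '0.3 0 0 0 0 0 0;0.36 0 0 0 0 0 0;0.36 -1.5 0 0 0 0 0;0.36 -2 0 0 0 0 0;0.5 0 0.8 1.3 0 0 0;0.7 0 0.8 1.3 0 0 0;0.7 0 0 0 0 0 0;0.7 0 0 0 0 0 0'; python3 m.py 19; python3 -c "
from h import *
plan(-62,-25,.004)"
```

```text
time_s: 22.6
eef_pos: [0.496, -0.1155, 0.0526]
eef_rot: [0.707, 0.035, 0.706, -0.035]
wrist_force: [0.0, 0.0, -1.1]
opening: 0.702
22.6 open 0.702285087664198 tcp [ 0.496  -0.1155  0.0526] F [ 0.   0.  -1.1]
t 22.7 shift cm [ 4.87  0.02 -0.19] rot [-0.008  0.002 -0.001] sign 1 tgt [ 0.494  -0.1153  0.004 ] tcp [ 0.4959 -0.1157  0.0527] q [-4.630e-01  2.790e-01  1.898e+00  1.000e-03  9.640e-01 -1.936e+00] open 0.6997 F [ 0.58 -0.3   0.37]
```

View pics/m19.png

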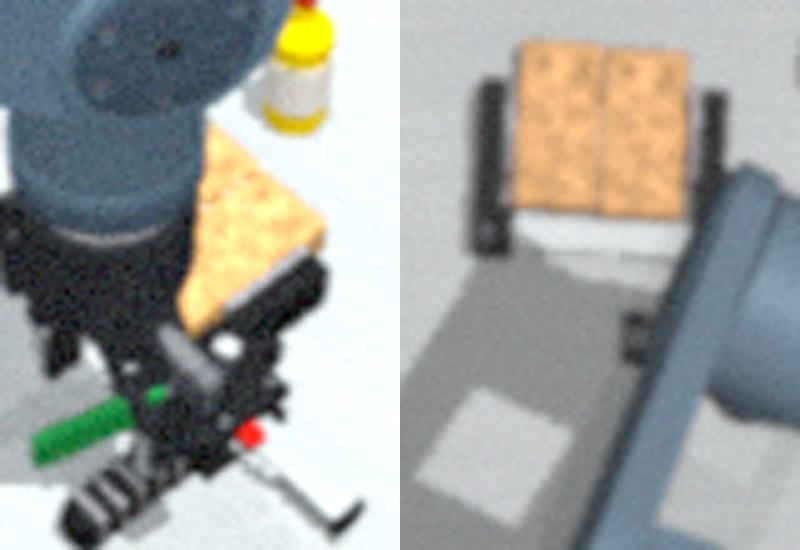

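```bash
python3 -m creep '0.82 1.2 0 -0.1 0 0 0;0.82 1.2 0 0 0 0 0;0.82 1.2 0 0 0 0 0;0.82 1 0 0 0 0 0;0.75 0.3 0 0 0 0 0;0.7 0 0.1 0 0 0 0;0.7 0 0 0 0 0 0'; python3 -c "
from h import *
plan(-62,-25,.004)"
```

```text
time_s: 23.58
eef_pos: [0.4933, -0.1143, -0.0012]
eef_rot: [0.706, 0.036, 0.707, -0.035]
wrist_force: [0.1, 1.0, 1.2]
opening: 0.698
t 23.57 shift cm [-0.52 -0.09  0.08] rot [-0.009 -0.001 -0.002] sign 1 tgt [ 0.494  -0.1153  0.004 ] tcp [ 0.4933 -0.1143 -0.0012] q [-0.463  0.378  1.911  0.002  0.854 -1.935] open 0.698 F [0.08 0.98 1.18]
```

```bash
python3 -m creep '0.65 -0.6 -0.1 0.08 0 0 0;0.6 0 -0.25 0 0 0 0;0.57 0 -0.15 0 0 0 0;0.57 0 0 0 0 0 0'; python3 avg.py 3; python3 -m creep '0.55 0 -0.1 0 0 0 0;0.55 0 0 0 0 0 0'; python3 avg.py 4;python3 m.py 20
```

```text
time_s: 24.08
eef_pos: [0.4939, -0.1193, 0.0061]
eef_rot: [0.706, 0.036, 0.706, -0.035]
wrist_force: [-0.2, 0.8, -1.5]
opening: 0.57
mean 0.56907 sem 0.00095 [0.5676 0.5714 0.5682] 24.225
time_s: 24.48
eef_pos: [0.4937, -0.1201, 0.0061]
eef_rot: [0.706, 0.036, 0.707, -0.034]
wrist_force: [-0.1, 0.9, 0.9]
opening: 0.549
mean 0.55005 sem 0.00056 [0.549  0.549  0.5506 0.5516] 24.675
24.675 open 0.5516347603118502 tcp [ 0.4937 -0.1201  0.0061] F [-0.4  0.9  1.3]
```

View pics/m20.png

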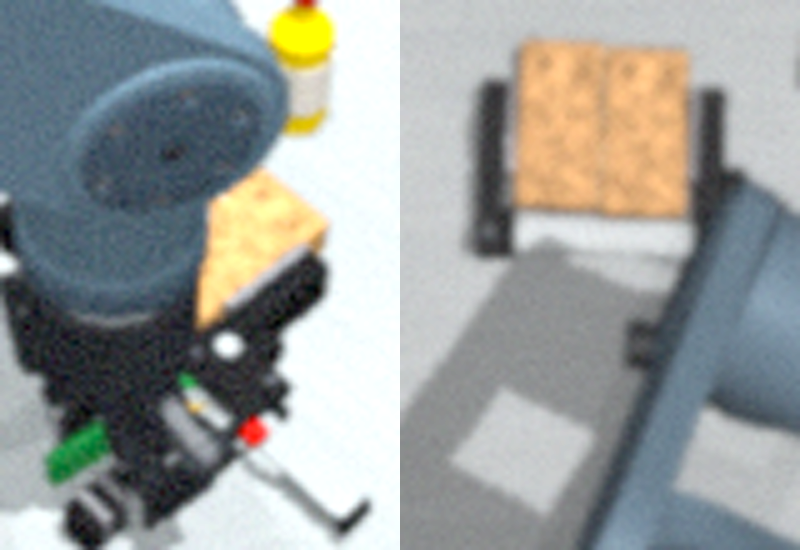

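```bash
python3 -m creep '0.535 0 -0.08 0 0 0 0;0.535 0 0 0 0 0 0'; python3 avg.py 4; python3 -m creep '0.52 0 -0.08 0 0 0 0;0.52 0 0 0 0 0 0'; python3 avg.py 4;python3 m.py 21
```

```text
time_s: 25.02
eef_pos: [0.4937, -0.1206, 0.0063]
eef_rot: [0.706, 0.036, 0.707, -0.034]
wrist_force: [-1.3, 1.7, 1.9]
opening: 0.54
mean 0.53908 sem 0.0007 [0.5399 0.5408 0.5371 0.5385] 25.225
time_s: 25.48
eef_pos: [0.4935, -0.1211, 0.0063]
eef_rot: [0.706, 0.037, 0.707, -0.034]
wrist_force: [-1.1, 2.6, 3.5]
opening: 0.523
mean 0.52101 sem 0.00158 [0.5219 0.5245 0.5218 0.5159] 25.675
25.675 open 0.5158672964715519 tcp [ 0.4935 -0.1211  0.0063] F [-1.7  2.6  3.8]
```

View pics/m21.png

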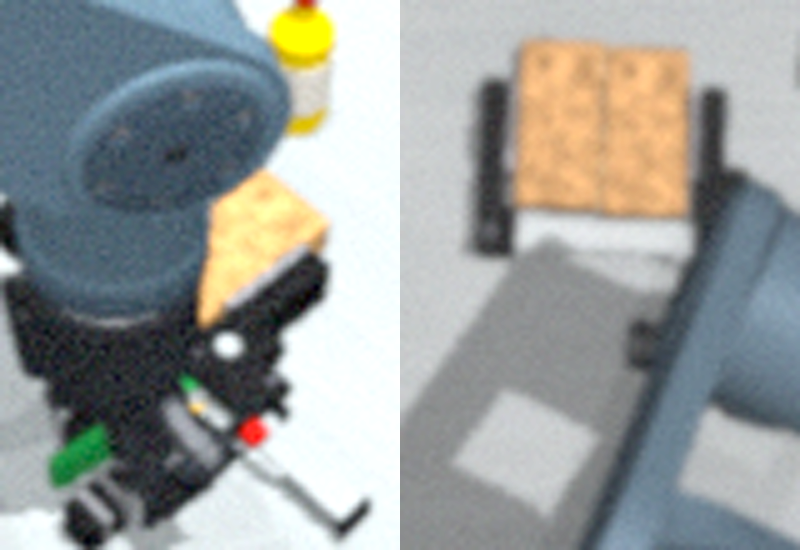

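```bash
python3 -m creep '0.515 0 0 0 0 0 0;0.515 0 0 0 0 0 0'; python3 avg.py 6; python3 -m creep '0.508 0 -0.04 0 0 0 0;0.508 0 0 0 0 0 0'; python3 avg.py 6
```

```text
time_s: 26.02
eef_pos: [0.4935, -0.1212, 0.0063]
eef_rot: [0.706, 0.037, 0.707, -0.034]
wrist_force: [-1.4, 1.9, 3.6]
opening: 0.515
mean 0.51588 sem 0.00044 [0.5175 0.5151 0.515  0.5148 0.5172 0.5158] 26.325
time_s: 26.58
eef_pos: [0.4934, -0.1214, 0.0063]
eef_rot: [0.706, 0.037, 0.707, -0.034]
wrist_force: [-1.7, 3.5, 4.5]
opening: 0.511
mean 0.50901 sem 0.00088 [0.5109 0.5056 0.5096 0.5065 0.5101 0.5113] 26.875
```

```bash
python3 -m creep '0.5 0 -0.04 0 0 0 0;0.5 0 0 0 0 0 0'; python3 avg.py 6; python3 -m creep '0.492 0 -0.04 0 0 0 0;0.492 0 0 0 0 0 0'; python3 avg.py 6;python3 m.py 22
```

```text
time_s: 27.12
eef_pos: [0.4934, -0.1216, 0.0063]
eef_rot: [0.706, 0.037, 0.707, -0.034]
wrist_force: [-2.6, 3.9, 3.8]
opening: 0.506
mean 0.50342 sem 0.00111 [0.5054 0.5017 0.5081 0.501  0.5041 0.5003] 27.425
time_s: 27.68
eef_pos: [0.4933, -0.1218, 0.0063]
eef_rot: [0.706, 0.037, 0.707, -0.034]
wrist_force: [-1.6, 4.6, 4.7]
opening: 0.497
mean 0.49436 sem 0.00066 [0.4932 0.4918 0.4964 0.4951 0.4959 0.4939] 27.975
27.975 open 0.4938659983766462 tcp [ 0.4933 -0.1218  0.0063] F [-1.5  5.2  5.3]
```

View pics/m22.png

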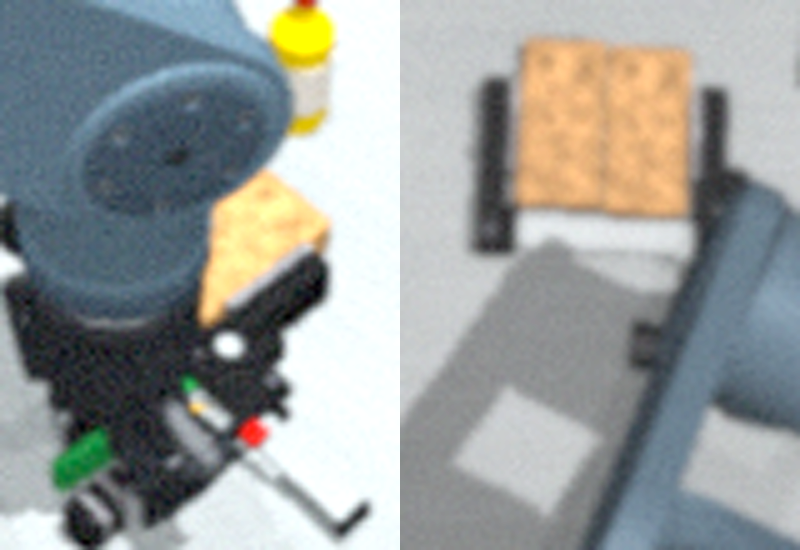

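```bash
python3 -m creep '0.488 0 0.04 0 0 0 0;0.488 0 0 0 0 0 0;0.488 0 0 0 0 0 0'; python3 avg.py 8;python3 m.py 23
python3 - <<'E'
import cv2,numpy as np
a=[cv2.resize(cv2.imread(f"pics/top{k}.png")[182:228,302:362],None,fx=6,fy=6,interpolation=2) for k in(19,23)]
b=[cv2.resize(cv2.imread(f"pics/side{k}.png")[205:260,325:370],None,fx=6,fy=6,interpolation=2) for k in(19,23)]
cv2.imwrite("pics/cmp23.png",cv2.convertScaleAbs(np.hstack(a),alpha=1.5))
E
```

```text
time_s: 28.45
eef_pos: [0.4933, -0.122, 0.0064]
eef_rot: [0.706, 0.037, 0.707, -0.034]
wrist_force: [-3.0, 3.9, 5.8]
opening: 0.491
mean 0.49104 sem 0.00052 [0.4911 0.4894 0.4891 0.492  0.4909 0.4898 0.4928 0.4933] 28.85
28.85 open 0.4932537078126467 tcp [ 0.4933 -0.122   0.0064] F [-1.4  3.4  4.8]
```

View pics/cmp23.png

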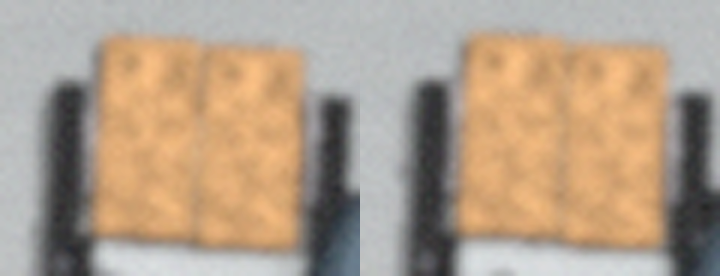

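```bash
cat > prof.py <<'E'
from h import *
import sys
P=np.load("P.npy")
def prof(k,x0=40,x1=85,z=28):
    im=cv2.imread(f"pics/top{k}.png").astype(np.float32)
    ys=np.arange(-20,140,1.); xs=np.arange(x0,x1,1.)
    G=np.array([[x,y,z] for y in ys for x in xs]); uv=proj("top",w(P,G)).astype(np.float32)
    v=cv2.remap(im,uv[:,0].reshape(len(ys),-1),uv[:,1].reshape(len(ys),-1),cv2.INTER_LINEAR)
    return ys,v
if __name__=="__main__":
    R=[]
    for k in sys.argv[1:]:
        ys,v=prof(k); R.append(cv2.resize(v.transpose(1,0,2)[::-1],None,fx=5,fy=4,interpolation=2))
        m=v.mean(1); print(k); print(' '.join(f"{int(y)}:{int(a[0])}/{int(a[2])}" for y,a in zip(ys,m) if (-14<y<12 or 42<y<60 or 90<y<125) and y%1==0))
    cv2.imwrite("pics/prof.png",cv2.convertScaleAbs(np.vstack(R)[:, :],alpha=1.5))
E
python3 prof.py 0 19 23
```

```text
0
-13:36/35 -12:37/35 -11:38/37 -10:40/39 -9:44/43 -8:49/49 -7:56/55 -6:63/62 -5:70/70 -4:77/76 -3:82/81 -2:84/84 -1:84/84 0:83/84 1:80/83 2:76/83 3:74/86 4:72/90 5:71/97 6:70/105 7:70/113 8:71/120 9:72/126 10:73/131 11:73/134 43:76/142 44:76/142 45:76/142 46:75/142 47:75/141 48:75/140 49:74/139 50:74/137 51:74/134 52:74/130 53:75/124 54:76/119 55:78/112 56:80/106 57:83/101 58:86/98 59:90/97 91:75/141 92:75/142 93:75/142 94:75/142 95:75/142 96:75/142 97:74/141 98:74/141 99:74/141 100:74/141 101:74/141 102:75/141 103:75/141 104:75/142 105:75/142 106:76/143 107:76/143 108:76/142 109:75/141 110:75/140 111:74/138 112:74/135 113:73/130 114:73/125 115:74/119 116:75/112 117:78/105 118:81/100 119:85/96 120:89/95 121:92/94 122:95/95 123:97/97 124:98/97
19
-13:39/38 -12:37/37 -11:37/36 -10:37/37 -9:39/39 -8:43/43 -7:48/47 -6:55/54 -5:62/61 -4:70/69 -3:77/77 -2:84/84 -1:88/90 0:89/93 1:89/95 2:86/98 3:81/100 4:77/104 5:74/110 6:73/118 7:72/126 8:73/131 9:74/137 10:75/141 11:76/144 43:79/149 44:79/149 45:79/149 46:79/148 47:79/148 48:79/147 49:79/146 50:78/144 51:78/142 52:78/140 53:78/138 54:78
[... 452 characters left out ...]
40 -8:44/44 -7:50/50 -6:58/58 -5:67/67 -4:75/75 -3:83/84 -2:89/91 -1:92/96 0:92/100 1:92/104 2:89/108 3:84/112 4:80/117 5:77/123 6:76/129 7:76/135 8:76/139 9:77/143 10:78/145 11:79/147 43:79/149 44:79/148 45:78/147 46:78/146 47:78/145 48:77/143 49:77/140 50:76/138 51:76/135 52:76/134 53:76/134 54:77/134 55:77/136 56:77/138 57:77/141 58:77/143 59:78/145 91:79/148 92:78/148 93:78/148 94:78/148 95:78/147 96:77/145 97:77/142 98:77/139 99:78/135 100:80/130 101:82/124 102:85/118 103:87/112 104:89/106 105:90/101 106:88/95 107:84/87 108:77/79 109:69/70 110:61/61 111:53/53 112:47/47 113:42/41 114:39/38 115:38/37 116:37/36 117:37/36 118:38/37 119:39/38 120:41/40 121:45/44 122:50/49 123:56/55 124:63/61
```

View pics/prof.png

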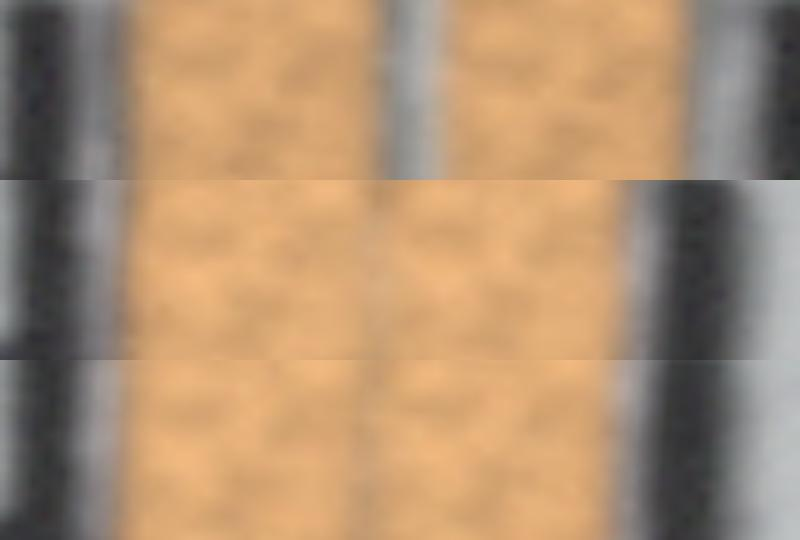

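```bash
python3 -m creep '0.482 0 0 0 0 0 0;0.482 0 0 0 0 0 0;0.482 0 0 0 0 0 0'; python3 avg.py 6;python3 -m creep '0.476 0 0 0 0 0 0;0.476 0 0 0 0 0 0;0.476 0 0 0 0 0 0'; python3 avg.py 6; python3 m.py 24; python3 prof.py 23 24 >/dev/null
```

```text
time_s: 29.32
eef_pos: [0.4933, -0.1221, 0.0065]
eef_rot: [0.706, 0.036, 0.707, -0.034]
wrist_force: [-2.1, 4.2, 4.2]
opening: 0.482
mean 0.48671 sem 0.00049 [0.4878 0.487  0.4855 0.4873 0.488  0.4847] 29.625
time_s: 30.0
eef_pos: [0.4932, -0.1223, 0.0066]
eef_rot: [0.706, 0.036, 0.707, -0.034]
wrist_force: [-1.6, 4.3, 5.3]
opening: 0.482
mean 0.47983 sem 0.00074 [0.4815 0.4804 0.4812 0.4764 0.481  0.4785] 30.3
30.3 open 0.4784691943344345 tcp [ 0.4932 -0.1223  0.0066] F [-2.6  3.2  5.2]
```

View pics/prof.png

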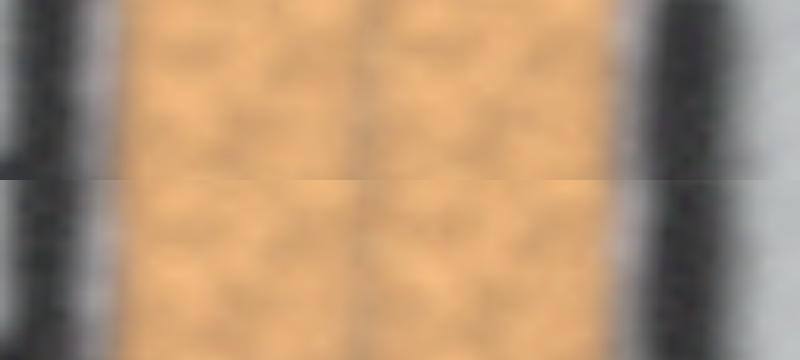

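```bash
python3 -m creep '0.476 0 0 0 0 0 0;0.476 0 0 0 0 0 0;0.476 0 0 0 0 0 0;0.476 0 0 0 0 0 0;0.476 0 0 0 0 0 0;0.476 0 0 0 0 0 0'; python3 avg.py 8; python3 m.py 25; python3 prof.py 24 25 |tail -1
```

```text
time_s: 31.15
eef_pos: [0.4932, -0.1223, 0.0066]
eef_rot: [0.706, 0.036, 0.707, -0.034]
wrist_force: [-2.0, 3.4, 5.6]
opening: 0.483
mean 0.48127 sem 0.00089 [0.4807 0.4773 0.4821 0.4789 0.4804 0.4836 0.4859 0.4812] 31.55
31.55 open 0.48121092556006717 tcp [ 0.4932 -0.1223  0.0066] F [-2.5  4.5  5.5]
-13:38/37 -12:38/37 -11:38/37 -10:39/39 -9:42/41 -8:45/45 -7:51/50 -6:59/58 -5:67/67 -4:76/76 -3:83/84 -2:89/92 -1:92/97 0:92/102 1:91/106 2:88/110 3:83/114 4:80/120 5:78/126 6:77/132 7:76/137 8:76/140 9:77/143 10:77/145 11:78/147 43:79/149 44:79/149 45:79/148 46:78/146 47:77/144 48:77/142 49:76/139 50:76/137 51:76/135 52:77/134 53:77/135 54:77/136 55:77/138 56:77/140 57:77/142 58:77/143 59:77/145 91:79/148 92:79/148 93:79/148 94:78/147 95:78/146 96:79/145 97:79/142 98:79/139 99:80/134 100:82/129 101:85/124 102:88/118 103:90/112 104:92/106 105:91/100 106:88/93 107:83/86 108:76/78 109:68/68 110:60/60 111:53/52 112:46/45 113:42/40 114:39/38 115:38/37 116:37/37 117:37/37 118:38/37 119:40/39 120:42/41 121:46/45 122:52/51 123:59/57 124:66/64
```

View pics/m25.png

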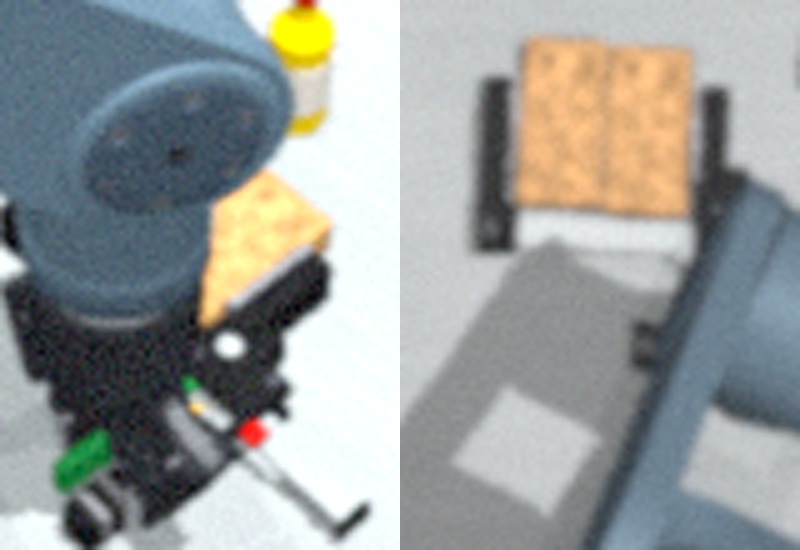

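Run:
```python
import cv2,numpy as np
b=[]
for k in(0,12,19,25):
    im=cv2.imread(f"pics/side{k}.png")
    b.append(cv2.resize(im[205:255,325:368],None,fx=4.6*1,fy=9,interpolation=2) if 0 else cv2.resize(im[210:250,332:366],None,fx=11,fy=7,interpolation=2)[:, :])
b=[cv2.resize(x,(390,290)) for x in b]
cv2.imwrite("pics/sc.png",cv2.convertScaleAbs(np.vstack([np.hstack(b[:2]),np.hstack(b[2:])]),alpha=1.3))
```

```text
(no output)
```

View pics/sc.png

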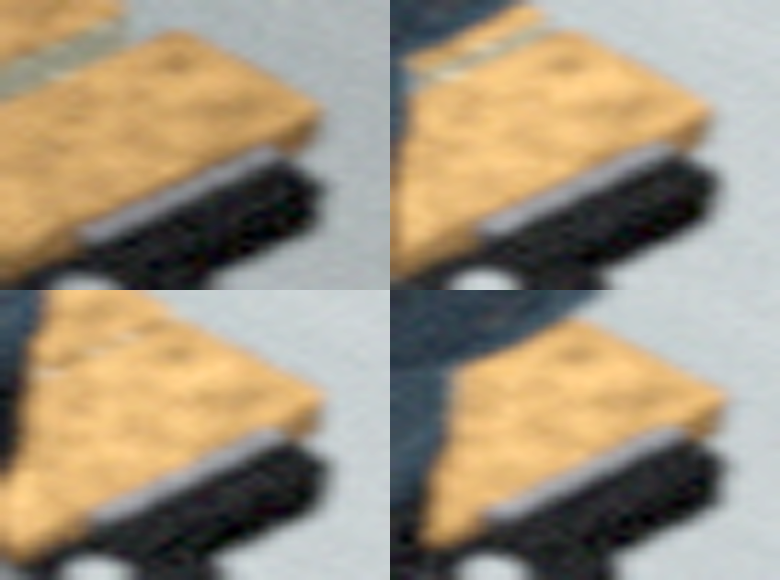

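Run:
```python
import cv2,numpy as np
b=[]
for k in(15,19,25):
    im=cv2.imread(f"pics/top{k}.png")
    b.append(cv2.resize(im[184:228,306:362],None,fx=4.7,fy=9,interpolation=2))
cv2.imwrite("pics/tc.png",cv2.convertScaleAbs(np.hstack(b),alpha=1.6))
```

```text
(no output)
```

View pics/tc.png

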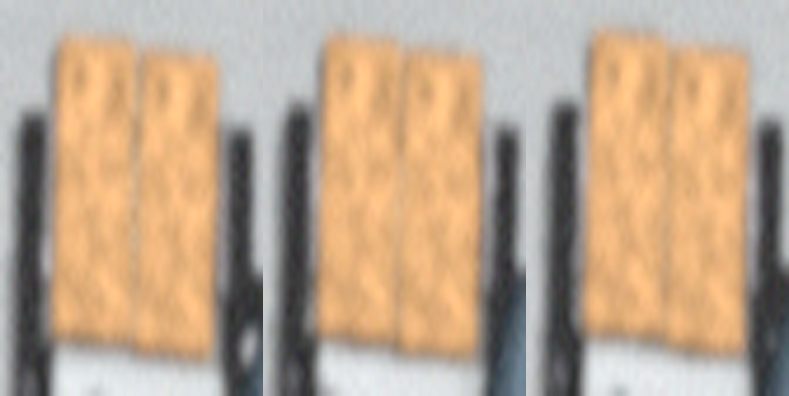

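```bash
python3 -m creep '0.479 0 0 0 0 0 0;0.479 0 0 0 0 0 0;0.479 0 0 0 0 0 0;0.479 0 0 0 0 0 0'; python3 avg.py 16; python3 m.py 26; python3 prof.py 25 26|tail -1|cut -c1-200
```

```text
time_s: 32.15
eef_pos: [0.4932, -0.1223, 0.0066]
eef_rot: [0.706, 0.036, 0.707, -0.034]
wrist_force: [-1.6, 3.9, 4.8]
opening: 0.482
mean 0.47988 sem 0.00069 [0.4789 0.4771 0.4817 0.4794 0.4793 0.483  0.4812 0.4852 0.485  0.4782
 0.4773 0.4785 0.4802 0.476  0.4758 0.4812] 32.95
32.95 open 0.4812399564037049 tcp [ 0.4933 -0.1223  0.0066] F [-1.3  4.4  5.2]
-13:38/37 -12:37/36 -11:37/36 -10:39/38 -9:42/41 -8:46/45 -7:51/51 -6:59/59 -5:67/68 -4:75/76 -3:83/84 -2:89/91 -1:92/97 0:92/101 1:91/106 2:88/110 3:84/115 4:80/120 5:78/126 6:77/132 7:76/137 8:76/14
```

```bash
python3 -m creep '0.475 0 0 0 0 0 0;0.475 0 0 0 0 0 0;0.475 0 0 0 0 0 0;0.475 0 0 0 0 0 0'; python3 avg.py 16
```

```text
time_s: 33.55
eef_pos: [0.4932, -0.1223, 0.0066]
eef_rot: [0.706, 0.036, 0.707, -0.034]
wrist_force: [-0.8, 3.7, 4.9]
opening: 0.48
mean 0.47846 sem 0.0005 [0.48   0.4794 0.4759 0.4783 0.4783 0.4807 0.4759 0.4817 0.4756 0.4777
 0.4812 0.4799 0.4779 0.4768 0.4803 0.4757] 34.35
```

```bash
python3 -m creep '0.476 0 0 0 0 0 0;0.476 0 0 0 0 0 0;0.476 0 0 0 0 0 0;0.476 0 0 0 0 0 0;0.476 0 0 0 0 0 0;0.476 0 0 0 0 0 0;0.476 0 0 0 0 0 0;0.476 0 0 0 0 0 0'; python3 avg.py 24; python3 m.py 27
python3 - <<'E'
import cv2,numpy as np
im=cv2.imread("pics/top27.png")
cv2.imwrite("pics/t27.png",cv2.resize(im[110:290,130:490],None,fx=2.2,fy=2.2))
E
```

```text
time_s: 35.35
eef_pos: [0.4932, -0.1223, 0.0066]
eef_rot: [0.706, 0.036, 0.707, -0.034]
wrist_force: [-1.6, 3.8, 4.9]
opening: 0.475
mean 0.47928 sem 0.00046 [0.4781 0.4797 0.4778 0.4811 0.4795 0.4831 0.4815 0.4786 0.4791 0.4776
 0.4782 0.4773 0.4804 0.4803 0.4808 0.4814 0.4808 0.4757 0.4811 0.4829
 0.4802 0.4736 0.4766 0.4773] 36.55
36.55 open 0.47733648734514766 tcp [ 0.4933 -0.1223  0.0066] F [-2.5  3.7  4.7]
```

View pics/m27.png

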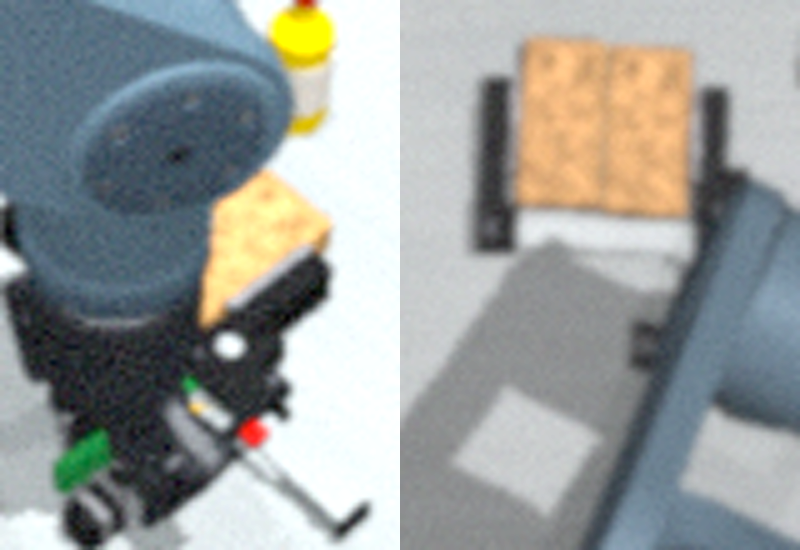

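View pics/t27.png

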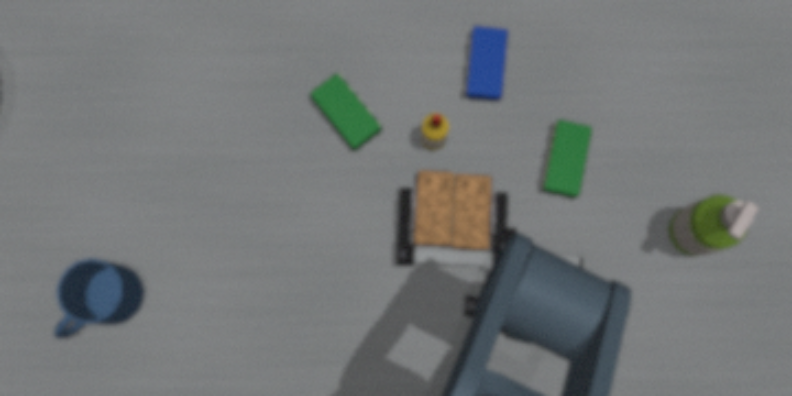

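The seam is closed along its whole length at (605, 45..210). The trigger is stalled part-way at a steady squeeze, and the soap, mug and glue are where they started. I'm handing in now.

```bash
python3 -c "
from bench import ctrl
print(ctrl.hand_in())"
```

```text
the job is handed in; nothing more can be done
None
```

I handed the job in at about 36.6 s, with the halves drawn together and the trigger held squeezed.

**What I did:** I gripped handle and trigger with the two fingers and made four full squeezes, letting the trigger spring right out after each. I followed with a fifth, stepped squeeze until the trigger stalled. Before the fifth, I briefly gripped the handle alone to estimate how the gripper's lag relates to its force.

**Last checks that agreed:**
- **Stall:** the trigger stopped at about 0.17 rad, inside the expected 0.1 to 0.21. The jaw did not move in the pictures over the last few seconds.
- **Squeeze:** the final hold is an estimated 14–16 N, from the gripper's lag.
- **Seam:** in the top picture the break is a thin straight line with no gap showing, and the stand lies flat.
- **Bystanders:** the soap, mug, glue bottle and look-alikes look unmoved.

**Checks that were weak or disagreed:**
- **Force:** the readings are noisy and the force scale is inferred. At the end of squeeze four the lag suggested about 31 N. I judged that this was the trigger on its stop rather than load on the cork, but I could not prove it.
- **Body-side contact:** the top-view edge profile left up to 2 mm unexplained between the near half and the body pad. The side view showed them touching.
- **Side view of the seam:** the arm hid the seam from the side camera at the end.

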